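Lock the roll-gap nut of the dough roller

TASK

Lock the roll gap of the dough roller: slip the open-ended spanner onto the hex adjusting nut with its handle lying between the two cap screws at the open end of the yoke bar and let go of it, so that the spanner keeps that nut from turning off its setting, then turn the wing nut above it clockwise until it is nipped up firmly against the adjusting nut. Work by feel: do not force the spanner and do not strain the wing nut past firm. Finally take the spanner off and lay it flat on the worktable, clear of the machine, leaving everything else where it stands.

Things in the scene. Friction and masses are not known exactly. Their poses are not given: they have to be found in the camera images.
- dough_roller: Countertop dough roller, fixed: grey base 150x214 mm, two cheeks, two steel rolls along y, joined on top by a flat bright yoke bar (64 mm in x, 214 mm in y, top face at z = 100 mm). Origin on the table below the upright stud in mid yoke bar, which carries the adjusting nut and above it the wing nut. +y (robot's left) is the open end; gear cover and crank at -y; feed board out to x = -82 mm
- yoke_end (a point): Point on the yoke bar's top face 100 mm from the stud towards the open +y end, midway between two cap screws (heads 13 mm across, 8 mm high, centres 23 mm to either side in x: 33 mm clear between them). The bar and the machine end 7 mm beyond it (bearing caps 3 mm more, below z = 83 mm). Axes as the dough roller's
- nut_center (a point): Centre of the hex adjusting nut: 30 mm across flats, on the yoke bar from z = 100 to 118 mm. Two flats face its own +x and -x, so the spanner slides on along its y. It turns stiffly (0.08 N m). The nip is felt as a jump to 0.4 N m (held still after a small step, some 0.25 N m over the free turn): that is firm. 0.1 rad later it goes solid, and above about 0.7 N m the spanner is overloaded
- adjusting_nut (a joint): Turn of the adjusting nut in rad, clockwise from above positive; 0 where its flats are square to the machine. Starts within 0.06 of 0; that is its setting. If the nut is not held it goes round with the wing nut.
- wing_center (a point): Centre of the wing nut's grip, at z = 148.5 mm on the stud's axis: a flat upright plate 60 mm long along its own x, 9 mm thick along its y, from z = 133 to 159 mm (its two ears rise to 164 mm). Below it a round hub 29 mm across, from z = 120.5 mm up to the plate
- wing_nut (a joint): Turn of the wing nut on its thread against the adjusting nut, rad, clockwise from above positive (tightening). Starts -0.3 to -0.1, runs easily (0.015 N m), and stays at 0 once its spring washer meets the nut. Turned on, it first takes up the spanner's play (up to 0.35 rad), then flattens the washer (0.15 N m, over an unknown 0.05 to 0.75 rad), and then nips; this reading shows none of that
- spanner: Loose flat open-ended steel spanner, 187 mm long, 12 mm thick, 0.2 kg. Origin at the jaw centre on the underside; x points out of the mouth, the handle runs to -x. Starts flat on the table left of the machine, mouth towards the robot's right. Fitted, it lies flat on the yoke bar with its x along the machine's -y
- spanner_jaw (a point): Centre of the spanner's jaw, half-way through its thickness (6 mm above its underside); lies on the stud's axis when fitted. Jaw 31.5 mm wide with rounded prong tips that reach to x = +21 mm; floor of the jaw at x = -19.5 mm, head 59 mm across, ending at x = -30 mm.
- spanner_grip (a point): Point on the spanner's handle 127 mm behind the jaw centre (-x), half-way through its thickness; the handle is 20 mm wide and 12 mm thick from x = -40 to -165 mm. When fitted, this part of the handle stands out past the end of the yoke bar and is free all round. After tightening it bears on the cap screw on the machine's +x side: grip it lightly until the jaw is off the nut
- mug_1: orange mug with a handle, 81x113x101 mm; leave it alone; origin at the centre of its underside
- dough_scraper: bench scraper: steel blade with a wooden grip, 115x157x29 mm; leave it alone; origin at the centre of its underside
- notepad_1: red spiral notepad, 150x103x12 mm; leave it alone; origin at the centre of its underside
- flour_shaker: steel flour shaker, 67 mm across, 110 mm tall; leave it alone; origin at the centre of its underside
- portion_cup_2: tan lidded portion cup, 56 mm across, 32 mm tall; leave it alone; origin at the centre of its underside
- masking_tape: roll of masking tape, 96 mm across, 25 mm tall; leave it alone; origin at the centre of its underside
Mind the look-alikes: they are no part of the job. There is more than one size of the spanner; the one meant has the size given above.

How it is judged:
On the way, in this order (a step that is already met when the one before it is completed fails the run):
1. the spanner sits on the adjusting nut, flat on the yoke bar, and has been let go (horizontal distance between spanner_jaw and nut_center below 0.007 m and z of spanner_jaw in the frame of nut_center below 0.003 m and angle between the x axis of spanner and the y axis of dough_roller, either way round below 0.25 rad and contact force between the fingers and spanner below 0.2 N), for 0.2 s.
2. the wing nut is down and nipped up firmly, so that the fitted spanner, not touched by the fingers, holds back the adjusting nut with more than 18 N (all of step 1 and value of joint wing_nut above -0.05 rad and contact force between spanner and dough_roller above 18 N), for 0.3 s.
At the end, for the whole second after the job is handed in: the wing nut, having been nipped up, is still down on the adjusting nut (within 0.05 rad), the adjusting nut is within 0.45 rad (a fourteenth of a turn) of square, and the spanner lies at rest flat on the worktable, not touching the machine (value of joint wing_nut above -0.05 rad and value of joint adjusting_nut between -0.45 and 0.45 rad and height (world z) of each of spanner_jaw, spanner_grip below 0.012 m and contact force between spanner and dough_roller below 0.1 N and linear speed of spanner below 0.02 m/s).
It fails at once if the adjusting nut is turned off its setting (more than 0.45 rad from square) (not (value of joint adjusting_nut between -0.45 and 0.45 rad)).
It fails at once if the spanner is forced: more than 55 N between it and the machine, in fitting, over-tightening or taking it off (contact force between spanner and dough_roller above 55 N).
It fails at once if a bystander is moved by more than 3 cm (distance of any of mug_1, dough_scraper, notepad_1, flour_shaker, portion_cup_2, masking_tape from where it was at the start of the episode above 0.03 m).
It also fails if it takes over 72 s, if anything falls off the work surface, if the arm or the gripper's body presses on something with over 40 N, if the wrist force passes 120 N, or if a joint passes its speed limit or range.

ROBOT

A 7-joint arm with a two-finger parallel gripper is mounted at the origin on a cart in front of the work surface, level with it; the furniture and walls round the work are solid. World frame = base frame: x ahead of the robot, y to its left, z up, the work surface at z = 0. Lengths are in m, angles in rad, forces in N, time in s.
With the tool pointing down it reaches from about 0.4 to 0.85 m from the base axis. Payload 10.4 kg.
Tool frame: the origin (TCP) lies between the finger pads; the fingertips stand 11 mm ahead of it and the grasp point (between the pads) lies 8 mm behind it (r.tcp_to_tips is the distance from the TCP to the fingertips, in m); z points along the fingers, y is the line along which they close (so a half turn about z gives the same grasp; the last joint's range is limited). The gripper opens to 87 mm and grips with 3 to 60 N. Pads are 19 mm wide; open, the fingers measure 117 mm over their backs; the gripper's body (75 mm by 190 mm) begins 51 mm behind the grasp point.
Start: joints at [-1.153, 0.332, -0.065, 1.46, 0.022, 1.35, -0.088], TCP at [0.267, 0.565, 0.234] pointing down, gripper open.
Joint ranges: [-2.6, 2.6], [-0.5, 2.12], [-1.47, 1.34], [0.16, 2.42], [-1.27, 4.41], [0.06, 2.06], [-2.6, 2.6]. Speed limits (rad/s): [2.22, 2.22, 2.79, 2.79, 3.14, 3.14, 3.14].

INTERFACE

Orientations are given as a unit quaternion [x, y, z, w].
In Python, from bench import r gives the robot as it stands. The module is installed in compiled form; this text tells all that it offers.
- The arm moves only by the shell command python3 -m crank 'ROWS' [FORCE]. ROWS is JSON, a list of rows, each an object of numbers: "claw": the closure, from -1 (fully open) to 1 (shut); "dx", "dy", "dz": the shift along the tool's x, y, z each as a share of 3 cm, from -1 to 1; "ax", "ay", "az": the turn, a rotation vector about the tool's x, y, z each as a share of 6 degrees, from -1 to 1. A call has 1 to 8 rows; each row shifts and turns the commanded pose from where the row before left it, along the tool's axes as they then stand; what a row does not reach is not made up. A row lasts 1/12 s, in which the tool goes at most 41.7 mm and 7.16 degrees, less where a joint would pass 70% of its speed; a pose out of reach is approached as far as the arm can. A call with a number of a shift or a turn outside -1 to 1 is refused whole. A call with a gripper value outside its range is refused whole. The fingers move at their own pace and stop on an object; FORCE is the grip in N (left out, the last holds). Time passes only in rows, so rows that do not move let the fingers close. It gives the time, the measured TCP pose, the force, the opening and the grip force at its end, in the units of the state.
- r.read_state(): the state, without advancing time (a new reading comes with each control period).
- r.camera(name): name is "side" or "top"; returns a dict with "color" (400x640x3 uint8, red, green, blue), "mtx" (3x3 intrinsics, pixels), "R" (3x3) and "t" (3): a world point X has camera coordinates R X + t. Camera axes: x right, y down, z forward; pixel columns grow to the right and rows downward; lengths in m; the calibration is good to about 2 mm. A picture is of the moment at which its call begins. There is no depth.
- r.close_job(): hands the job in; it is judged then, once.
The state is a dict: "time": time; "joint_positions": joint angles; "joint_vel": joint speeds; "joint_torque": joint torques, N m; "ee_pos": TCP position; "eef_rot": TCP orientation; "ft_force": force on the tool from outside, world axes, zero at the start; "torque": the same for the moment, N m; "width": finger opening in m; "grip_force": force on a finger pad.
Only numpy, scipy, OpenCV 4.12 (cv2) and the standard library are available. Lean on these libraries where they do the work, as an engineer would, in place of code of your own. Each camera call takes 0.05 s, during which the arm holds its last target. There are 200 camera calls.

## Working session

There is one attempt and no reset: what is moved stays moved. The work goes in short steps, Python scripts to look and compute and a shell command to move; the robot and the scene stay as the last step left them, time stands still between calls to the robot, and variables do not carry over. Pictures are saved under pics/ and viewed, at most 10 in all, crops included, and the job is handed in when it is done.

```bash
mkdir -p pics; python3 - <<'E'
from bench import r
import cv2,json
s=r.read_state(); print({k:s[k] for k in('time','ee_pos','eef_rot','width','ft_force','torque')})
for n in('top','side'):
    c=r.camera(n); cv2.imwrite(f'pics/{n}0.png',c['color'][:,:,::-1]); print(n,c['mtx'].tolist(),c['R'].tolist(),c['t'].tolist())
E
```

```text
{'time': 0.0, 'ee_pos': array([0.26649834, 0.56493461, 0.23273805]), 'eef_rot': array([ 2.18602519e-01,  9.75813729e-01, -7.01875302e-04, -1.13522614e-04]), 'width': 0.08691121350782775, 'ft_force': array([0.72043579, 0.0087857 , 0.79193888]), 'torque': array([-0.00833583, -0.01717489, -0.04499135])}
top [[445.75053194240746, 0.0, 323.82260739689036], [0.0, 445.75053194240746, 202.6902698846693], [0.0, 0.0, 1.0]] [[0.009353340366791087, -0.9998662932045079, -0.013413080834026852], [-0.9824472718189781, -0.006689584762874754, -0.18642051268877974], [0.18630585905824354, 0.014921299178607001, -0.9823784819057227]] [-0.017490188472438183, 0.6097602333459425, 1.8087447066643403]
side [[496.2187286921558, 0.0, 324.14411332587116], [0.0, 496.2187286921558, 195.14000961085918], [0.0, 0.0, 1.0]] [[-0.9494192690409029, -0.3137184032438938, -0.013557840533765202], [-0.11907516967738375, 0.3996419768876824, -0.908904502285915], [0.2905583513515653, -0.8613170460262622, -0.4167838656719493]] [0.5757442547410554, 0.1888298005342163, 1.333614006264143]
```

View pics/top0.png

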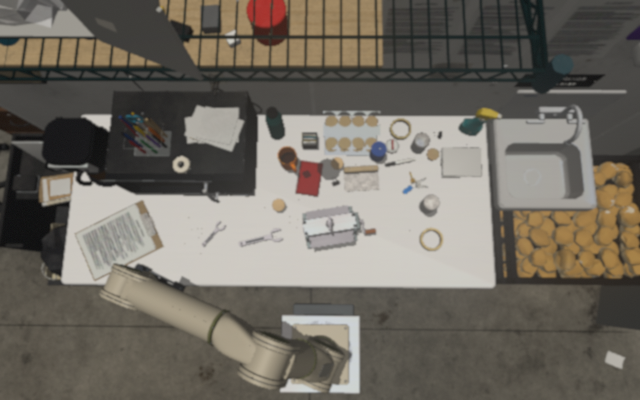

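View pics/side0.png

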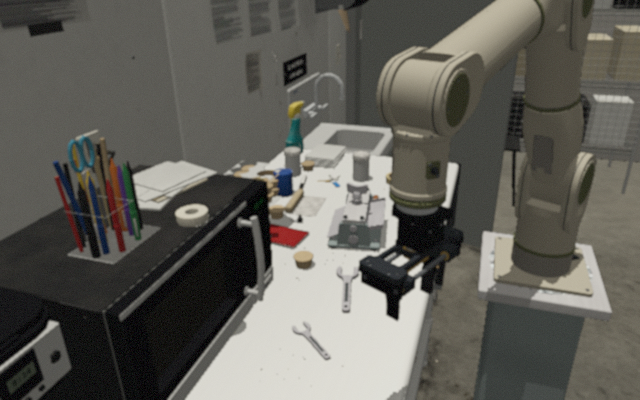

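The top view shows the machine around (332,228) with its crank to the right. A large spanner (about 44 px, or 180 mm) lies at (240–284, 238) with its mouth to the right, and a smaller look-alike sits at (213,234). Next I'll crop both views closer.

```bash
cat > h.py <<'E'
import numpy as np,cv2
from bench import r
def ray(c,u,v,z):
    R=np.array(c['R']);t=np.array(c['t']);K=np.array(c['mtx'])
    d=R.T@np.linalg.solve(K,[u,v,1]);o=-R.T@t
    return o+d*(z-o[2])/d[2]
def proj(c,X):
    p=np.array(c['mtx'])@(np.array(c['R'])@np.array(X)+c['t']);return p[:2]/p[2]
def crop(c,u0,v0,w,h,k):
    return cv2.resize(c['color'][v0:v0+h,u0:u0+w,::-1],None,fx=k,fy=k,interpolation=cv2.INTER_CUBIC)
E
python3 - <<'E'
from h import *
a=r.camera('top');b=r.camera('side')
A=crop(a,235,195,150,60,5); B=crop(b,320,180,80,140,4)
B=np.rot90(B)  # display
cv2.imwrite('pics/ctop.png',A)
cv2.imwrite('pics/cside.png',crop(b,320,175,80,140,4))
for u,v in((240,240),(284,237),(332,226)): print(ray(a,u,v,0.012 if u<300 else .1))
E
```

```text
[0.4552973  0.34147679 0.012     ]
[0.46950114 0.15531963 0.012     ]
[ 0.50597462 -0.04720129  0.1       ]
```

View pics/ctop.png

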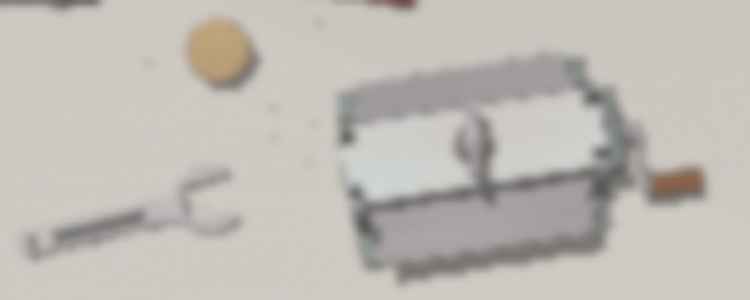

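View pics/cside.png

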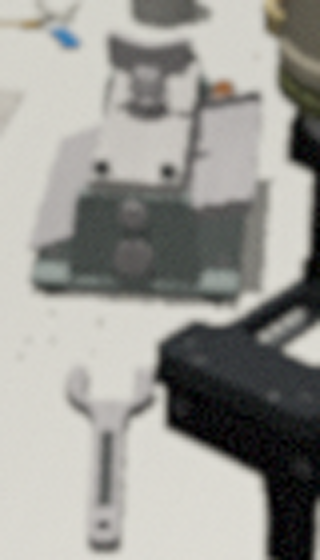

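The crops put the cap screws at side-crop (101,168) and (168,171), and at top-crop (347,135) and (357,190). In the top crop the spanner tail is at (30,246) and the prong tips are at (228,172) and (240,220). I'll compute both poses from these, plus the move to the grip.

```bash
cat >> h.py <<'E'
def T(u,v): return (235+(u+.5)/5-.5,195+(v+.5)/5-.5)
def S(u,v): return (320+(u+.5)/4-.5,175+(v+.5)/4-.5)
def tri(a,pa,b,pb):
    P=[];
    for c,p in((a,pa),(b,pb)):
        M=np.array(c['mtx'])@np.c_[c['R'],c['t']]; P+= [p[0]*M[2]-M[0],p[1]*M[2]-M[1]]
    P=np.array(P); return np.linalg.lstsq(P[:,:3],-P[:,3],rcond=None)[0]
E
python3 - <<'E'
from h import *
a=r.camera('top');b=r.camera('side')
for n,c,f,L,z in(('scr-T',a,T,[(347,135),(357,190)],.108),('scr-S',b,S,[(101,168),(168,171)],.108),
 ('bar-T',a,T,[(340,122),(357,208),(605,168),(597,92)],.1),('wing-T',a,T,[(478,125),(484,145)],.15),
 ('sp-T',a,T,[(30,246),(228,172),(240,220),(185,205)],.008),('sp-S',b,S,[(103,545),(75,372),(155,375)],.008)):
    print(n,[np.round(ray(c,*f(*p),z)[:2],4).tolist() for p in L])
s=r.read_state();print(s['ee_pos'],s['joint_positions'],s['time'])
E
```

```text
scr-T [[0.5219, 0.066], [0.4774, 0.0572]]
scr-S [[0.5191, 0.0766], [0.4737, 0.0676]]
bar-T [[0.5337, 0.0724], [0.4637, 0.0574], [0.4977, -0.1426], [0.5599, -0.1363]]
wing-T [[0.5246, -0.0398], [0.5087, -0.0446]]
sp-T [[0.4396, 0.339], [0.504, 0.1728], [0.4631, 0.1615], [0.4755, 0.2086]]
sp-S [[0.4383, 0.3507], [0.5069, 0.1801], [0.4551, 0.168]]
[0.26663135 0.56518001 0.23330453] [-1.15257996  0.33245138 -0.06469383  1.46033835  0.02160319  1.3498749
 -0.08850198] 0.3
```

```bash
cat > grab.py <<'E'
from h import *
import pickle,sys
D={}
for n in('top','side'):
    L=[r.camera(n) for _ in range(6)]; c=L[0]; c['f']=np.mean([x['color'] for x in L],0); D[n]=c
pickle.dump(D,open('avg.pkl','wb'))
def cr(c,u,v,w,h,k):
    i=c['f'][v:v+h,u:u+w,::-1]; i=cv2.resize(i.astype('f4'),None,fx=k,fy=k,interpolation=cv2.INTER_LANCZOS4)
    g=i+1.0*(i-cv2.GaussianBlur(i,(0,0),k*.9)); return np.clip(g,0,255).astype('u1')
E
cat > pic1.py <<'E'
from grab import *
I=np.full((600,800,3),0,'u1')
def put(i,x,y): I[y:y+i.shape[0],x:x+i.shape[1]]=i
put(cr(D['top'],236,222,52,30,8),0,0)      # spanner top  416x240
put(cr(D['top'],300,205,48,40,8),416,0)    # bar top 384x320
put(cr(D['side'],334,262,30,56,6),0,242)    # spanner side 180x336
put(cr(D['side'],330,182,60,66,5),200,260+0) if 0 else put(cr(D['side'],336,184,50,56,5),190,242)
put(cr(D['side'],340,180,24,24,10),460,330)
cv2.imwrite('pics/avg.png',I)
E
python3 pic1.py
```

```text
(no output)
```

View pics/avg.png

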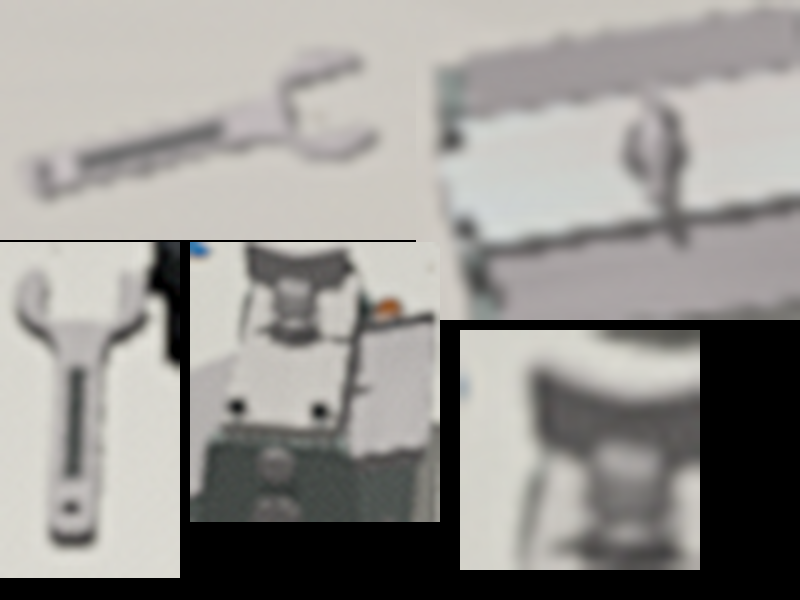

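Averaged crops:
- **Top, spanner:** tail (30,180), prong tips (362,62) and (378,138), jaw floor (290,108).
- **Top, machine:** screws (452,138) and (466,228).
- **Side, spanner:** tail (72,543), prong tips (38,270) and (130,270), jaw floor (80,325).
- **Side, machine:** screws (237,407) and (320,411).
- **Side, wing plate:** ends at about (248,255) and (352,262).

```bash
cat > m.py <<'E'
from h import *
import pickle
from scipy.optimize import least_squares
D=pickle.load(open('avg.pkl','rb'));a,b=D['top'],D['side']
def P(u,v,k,u0,v0,ox=0,oy=0): return np.array([u0+(u-ox+.5)/k-.5, v0+(v-oy+.5)/k-.5])
st=lambda u,v:P(u,v,8,236,222); mt=lambda u,v:P(u,v,8,300,205,416,0)
ss=lambda u,v:P(u,v,6,334,262,0,242); ms=lambda u,v:P(u,v,5,336,184,190,242)
sp=[(a,st(30,180),(-166,0,8)),(a,st(362,62),(21,19,8)),(a,st(378,138),(21,-19,8)),(a,st(290,108),(-19.5,0,8)),
    (b,ss(72,543),(-166,0,4)),(b,ss(38,270),(21,19,8)),(b,ss(130,270),(21,-19,8)),(b,ss(80,325),(-19.5,0,12))]
# spanner y: x toward -Y world, z up => y = +X world
mc=[(a,mt(452,138),(23,100,106)),(a,mt(466,228),(-23,100,106)),(b,ms(237,407),(23,100,104)),(b,ms(320,411),(-23,100,104))]
def fit(L,x0):
    def f(x):
        c,s=np.cos(x[2]),np.sin(x[2]); o=[]
        for cam,p,(X,Y,Z) in L: o+=list(proj(cam,[x[0]+(c*X-s*Y)/1e3,x[1]+(s*X+c*Y)/1e3,Z/1e3])-p)
        return o
    q=least_squares(f,x0,loss='soft_l1'); return q.x,np.array(f(q.x)).reshape(-1,2)
if __name__=='__main__':
    for L,x0 in((sp,[.47,.18,-1.3]),(mc,[.51,-.04,.18])):
        x,e=fit(L,x0);print(np.round(x,4));print(np.round(e,1).tolist())
        c=[q for q in L if q[0] is a];print(' top only',fit(c,x0)[0]);c=[q for q in L if q[0] is b];print(' side only',fit(c,x0)[0])
    x,_=fit(sp,[.47,.18,-1.3]); d=np.array([np.cos(x[2]),np.sin(x[2])]); print('grip',x[:2]-.127*d)
    print('wing side',tri(a,mt(650,100),b,ms(248,255)),[ray(b,*ms(*p),.16) for p in((248,255),(352,262))])
E
python3 m.py
```

```text
[ 0.4798  0.1873 -1.3203]
[[-0.9, -0.0], [-0.3, -0.2], [-0.4, -1.0], [0.4, 0.7], [-0.0, -0.2], [0.6, -0.1], [-0.5, 0.3], [0.3, -1.8]]
 top only [ 0.47893787  0.18589507 -1.32617478]
 side only [ 0.47980392  0.18864148 -1.31782371]
[ 0.5161 -0.0357  0.176 ]
[[-0.2, 0.0], [-0.2, -0.1], [0.1, -0.3], [-0.0, -0.3]]
 top only [ 0.51549151 -0.03659225  0.17029689]
 side only [ 0.51701274 -0.0336739   0.18842394]
grip [0.44827467 0.31030306]
wing side [ 0.53965656 -0.03316888  0.1505495 ] [array([ 0.53820136, -0.01291601,  0.16      ]), array([ 0.47831602, -0.0202098 ,  0.16      ])]
```

```bash
python3 -m crank '[{"claw":-1,"dx":-0.91,"dy":-0.51},{"claw":-1,"dx":-0.91,"dy":-0.51},{"claw":-1,"dx":-0.91,"dy":-0.51},{"claw":-1,"dx":-0.91,"dy":-0.51},{"claw":-1,"dx":-0.91,"dy":-0.51},{"claw":-1,"dx":-0.91,"dy":-0.51},{"claw":-1,"dx":-0.91,"dy":-0.51},{"claw":-1,"dx":-0.91,"dy":-0.51}]' 20 && python3 -m crank '[{"claw":-1,"az":1,"dz":0.5},{"claw":-1,"az":1,"dz":0.5},{"claw":-1,"az":1,"dz":0.5},{"claw":-1,"az":1,"dz":0.5},{"claw":-1,"az":1,"dz":0.5},{"claw":-1,"az":1,"dz":0.5},{"claw":-1,"az":1,"dz":0.5},{"claw":-1,"az":0.4,"dz":0}]'
cat > goto.py <<'E'
from h import *
import sys
from scipy.spatial.transform import Rotation as Ro
# usage: x y z yheading(deg): prints needed tool-frame shift (units 3cm) and turn (units 6deg)
def need(x,y,z,h=None):
    s=r.read_state();R=Ro.from_quat(s['eef_rot']);m=R.as_matrix()
    d=R.inv().apply(np.array([x,y,z])-s['ee_pos'])/.03
    hy=np.degrees(np.arctan2(m[1,1],m[0,1]));print('t',round(s['time'],2),'pos',np.round(s['ee_pos'],4),'yhead',round(hy,2),'zaxis',np.round(m[:,2],4),'w',round(s['width'],4))
    print('rows d',np.round(d,2)); 
    if h is not None: print('az',round(((hy-h+90)%180-90)/6,2))
    print('F',np.round(s['ft_force'],2),'M',np.round(s['torque'],3),'j',np.round(s['joint_positions'],2))
if __name__=='__main__': need(*map(float,sys.argv[1:]))
E
python3 goto.py .4483 .3103 .013 14.37
```

```text
t 0.9 pos [0.2667 0.5653 0.2336] yhead 64.74 zaxis [-0.e+00  1.e-04 -1.e+00] w 0.087
rows d [-9.1  -5.1   7.35]
az 8.4
F [-0.31  0.11 -0.46] M [-0.011 -0.015  0.042] j [-1.15  0.33 -0.06  1.46  0.02  1.35 -0.09]invalid input at $[0]: expected keys claw, dx, dy, dz, ax, ay, az
```

```bash
python3 -m crank '[{"claw":-1,"dx":-0.91,"dy":-0.51,"dz":0,"ax":0,"ay":0,"az":0},{"claw":-1,"dx":-0.91,"dy":-0.51,"dz":0,"ax":0,"ay":0,"az":0},{"claw":-1,"dx":-0.91,"dy":-0.51,"dz":0,"ax":0,"ay":0,"az":0},{"claw":-1,"dx":-0.91,"dy":-0.51,"dz":0,"ax":0,"ay":0,"az":0},{"claw":-1,"dx":-0.91,"dy":-0.51,"dz":0,"ax":0,"ay":0,"az":0},{"claw":-1,"dx":-0.91,"dy":-0.51,"dz":0,"ax":0,"ay":0,"az":0},{"claw":-1,"dx":-0.91,"dy":-0.51,"dz":0,"ax":0,"ay":0,"az":0},{"claw":-1,"dx":-0.91,"dy":-0.51,"dz":0,"ax":0,"ay":0,"az":0}]' 20 && python3 -m crank '[{"claw":-1,"dx":0,"dy":0,"dz":0.5,"ax":0,"ay":0,"az":1},{"claw":-1,"dx":0,"dy":0,"dz":0.5,"ax":0,"ay":0,"az":1},{"claw":-1,"dx":0,"dy":0,"dz":0.5,"ax":0,"ay":0,"az":1},{"claw":-1,"dx":0,"dy":0,"dz":0.5,"ax":0,"ay":0,"az":1},{"claw":-1,"dx":0,"dy":0,"dz":0.5,"ax":0,"ay":0,"az":1},{"claw":-1,"dx":0,"dy":0,"dz":0.5,"ax":0,"ay":0,"az":1},{"claw":-1,"dx":0,"dy":0,"dz":0.5,"ax":0,"ay":0,"az":1},{"claw":-1,"dx":0,"dy":0,"dz":0.5,"ax":0,"ay":0,"az":1}]'; python3 goto.py .4483 .3103 .013 14.37
```

```text
time: 1.57
ee_pos: [0.4127, 0.3601, 0.2338]
eef_rot: [0.219, 0.976, 0.0, 0.0]
ft_force: [0.4, 0.6, -0.6]
width: 0.087
grip_force: 0.0
time: 2.23
ee_pos: [0.412, 0.3614, 0.113]
eef_rot: [0.599, 0.801, 0.0, 0.0]
ft_force: [-0.9, 0.4, 0.1]
width: 0.0867
grip_force: 0.0
t 2.23 pos [0.412  0.3614 0.113 ] yhead 16.45 zaxis [ 2.e-04  3.e-04 -1.e+00] w 0.0867
rows d [-1.98  0.68  3.33]
az 0.35
F [-0.92  0.41  0.14] M [-0.085  0.089 -0.055] j [-0.93  0.26  0.14  1.82 -0.04  1.06 -0.48]
```

```bash
python3 -m crank '[{"claw":-1,"dx":-0.66,"dy":0.22,"dz":0.5,"ax":0,"ay":0,"az":0.35},{"claw":-1,"dx":-0.66,"dy":0.23,"dz":0.5,"ax":0,"ay":0,"az":0},{"claw":-1,"dx":-0.66,"dy":0.23,"dz":0.5,"ax":0,"ay":0,"az":0},{"claw":-1,"dx":0,"dy":0,"dz":0.6,"ax":0,"ay":0,"az":0},{"claw":-1,"dx":0,"dy":0,"dz":0.6,"ax":0,"ay":0,"az":0},{"claw":-1,"dx":0,"dy":0,"dz":0.4,"ax":0,"ay":0,"az":0},{"claw":-1,"dx":0,"dy":0,"dz":0.2,"ax":0,"ay":0,"az":0},{"claw":-1,"dx":0,"dy":0,"dz":0,"ax":0,"ay":0,"az":0}]'; python3 goto.py .4483 .3103 .013 14.37
```

```text
time: 2.9
ee_pos: [0.4466, 0.3093, 0.0135]
eef_rot: [0.611, 0.792, -0.001, -0.0]
ft_force: [-0.5, -0.7, 1.0]
width: 0.0869
grip_force: 0.0
t 2.9 pos [0.4466 0.3093 0.0135] yhead 14.68 zaxis [-0.0015 -0.0012 -1.    ] w 0.0869
rows d [0.02 0.06 0.02]
az 0.05
F [-0.52 -0.75  1.02] M [-0.07   0.051  0.036] j [-0.84  0.39  0.17  1.9  -0.08  0.86 -0.37]
```

Positioned over the handle, so I'll close and lift.

```bash
python3 -m crank '[{"claw":1,"dx":0,"dy":0,"dz":0,"ax":0,"ay":0,"az":0},{"claw":1,"dx":0,"dy":0,"dz":0,"ax":0,"ay":0,"az":0},{"claw":1,"dx":0,"dy":0,"dz":0,"ax":0,"ay":0,"az":0},{"claw":1,"dx":0,"dy":0,"dz":0,"ax":0,"ay":0,"az":0},{"claw":1,"dx":0,"dy":0,"dz":0,"ax":0,"ay":0,"az":0},{"claw":1,"dx":0,"dy":0,"dz":0,"ax":0,"ay":0,"az":0}]' 30;python3 goto.py .4483 .3103 .013 14.37;  python3 -m crank '[{"claw":1,"dx":0,"dy":0,"dz":-0.7,"ax":0,"ay":0,"az":0},{"claw":1,"dx":0,"dy":0,"dz":-0.9,"ax":0,"ay":0,"az":0},{"claw":1,"dx":0,"dy":0,"dz":-0.9,"ax":0,"ay":0,"az":0},{"claw":1,"dx":0,"dy":0,"dz":-0.9,"ax":0,"ay":0,"az":0},{"claw":1,"dx":0,"dy":0,"dz":-0.7,"ax":0,"ay":0,"az":0},{"claw":1,"dx":0,"dy":0,"dz":0,"ax":0,"ay":0,"az":0}]'; python3 goto.py .4483 .3103 .12 14.37
```

```text
time: 3.4
ee_pos: [0.4475, 0.3097, 0.0149]
eef_rot: [0.611, 0.791, 0.0, 0.0]
ft_force: [-0.0, 0.6, 0.5]
width: 0.0549
grip_force: 0.0
t 3.4 pos [0.4475 0.3097 0.0149] yhead 14.65 zaxis [ 4.e-04  5.e-04 -1.e+00] w 0.0549
rows d [0.01 0.03 0.06]
az 0.05
F [-0.01  0.61  0.46] M [-0.062  0.025  0.015] j [-0.84  0.39  0.17  1.9  -0.08  0.86 -0.37]
time: 3.9
ee_pos: [0.4493, 0.3109, 0.1423]
eef_rot: [0.611, 0.791, 0.004, 0.001]
ft_force: [0.1, -0.1, 0.3]
width: 0.015
grip_force: 0.0
t 3.9 pos [0.4493 0.3109 0.1423] yhead 14.63 zaxis [ 0.0053  0.0049 -1.    ] w 0.015
rows d [-0.01 -0.04  0.74]
az 0.04
F [ 0.06 -0.1   0.34] M [-0.014  0.014  0.022] j [-0.86  0.22  0.19  1.8  -0.05  1.11 -0.39]
```

```bash
python3 -m crank '[{"claw":0,"dx":0,"dy":0,"dz":0,"ax":0,"ay":0,"az":0},{"claw":0,"dx":0,"dy":0,"dz":0,"ax":0,"ay":0,"az":0},{"claw":0,"dx":0,"dy":0,"dz":0.3,"ax":0,"ay":0,"az":0},{"claw":0,"dx":0,"dy":0,"dz":0.7,"ax":0,"ay":0,"az":0},{"claw":0,"dx":0,"dy":0,"dz":0.7,"ax":0,"ay":0,"az":0},{"claw":0,"dx":0,"dy":0,"dz":0.7,"ax":0,"ay":0,"az":0},{"claw":0,"dx":0,"dy":0,"dz":0.3,"ax":0,"ay":0,"az":0}]' ; python3 goto.py .4483 .3103 .013 14.37
```

```text
time: 4.48
ee_pos: [0.4453, 0.3079, 0.0523]
eef_rot: [0.611, 0.791, -0.003, -0.001]
ft_force: [-1.3, 0.5, -0.1]
width: 0.0428
grip_force: 0.0
t 4.48 pos [0.4453 0.3079 0.0523] yhead 14.65 zaxis [-0.0042 -0.0038 -1.    ] w 0.0428
rows d [0.06 0.12 1.31]
az 0.05
F [-1.26  0.5  -0.05] M [-0.066  0.09  -0.052] j [-0.84  0.33  0.18  1.88 -0.07  0.94 -0.38]
```

```bash
python3 -m crank '[{"claw":0,"dx":0,"dy":0,"dz":0.6,"ax":0,"ay":0,"az":0},{"claw":0,"dx":0,"dy":0,"dz":0.6,"ax":0,"ay":0,"az":0},{"claw":0,"dx":0,"dy":0,"dz":0,"ax":0,"ay":0,"az":0},{"claw":1,"dx":0,"dy":0,"dz":0,"ax":0,"ay":0,"az":0},{"claw":1,"dx":0,"dy":0,"dz":0,"ax":0,"ay":0,"az":0},{"claw":1,"dx":0,"dy":0,"dz":0,"ax":0,"ay":0,"az":0},{"claw":1,"dx":0,"dy":0,"dz":0,"ax":0,"ay":0,"az":0},{"claw":1,"dx":0,"dy":0,"dz":0,"ax":0,"ay":0,"az":0}]' 30; python3 goto.py .4483 .3103 .013 14.37
```

```text
time: 5.15
ee_pos: [0.448, 0.31, 0.0215]
eef_rot: [0.611, 0.791, 0.001, 0.0]
ft_force: [-0.0, -0.2, 2.2]
width: 0.0186
grip_force: 30.1
t 5.15 pos [0.448  0.31   0.0215] yhead 14.65 zaxis [ 0.0015  0.0013 -1.    ] w 0.0186
rows d [0.01 0.01 0.28]
az 0.05
F [-0.01 -0.22  2.19] M [-0.106 -0.018  0.006] j [-0.84  0.38  0.17  1.89 -0.08  0.87 -0.37]
```

```bash
python3 -m crank '[{"claw":0,"dx":0,"dy":0,"dz":0,"ax":0,"ay":0,"az":0},{"claw":0,"dx":0,"dy":0,"dz":0,"ax":0,"ay":0,"az":0},{"claw":0,"dx":0,"dy":0,"dz":0.28,"ax":0,"ay":0,"az":0},{"claw":0,"dx":0,"dy":0,"dz":0,"ax":0,"ay":0,"az":0},{"claw":1,"dx":0,"dy":0,"dz":0,"ax":0,"ay":0,"az":0},{"claw":1,"dx":0,"dy":0,"dz":0,"ax":0,"ay":0,"az":0},{"claw":1,"dx":0,"dy":0,"dz":0,"ax":0,"ay":0,"az":0},{"claw":1,"dx":0,"dy":0,"dz":0,"ax":0,"ay":0,"az":0}]' 30; python3 -m crank '[{"claw":1,"dx":0,"dy":0,"dz":0,"ax":0,"ay":0,"az":0},{"claw":1,"dx":0,"dy":0,"dz":0,"ax":0,"ay":0,"az":0}]' 30; python3 goto.py .4483 .3103 .013 14.37
```

```text
time: 5.82
ee_pos: [0.4471, 0.3094, 0.0118]
eef_rot: [0.611, 0.791, -0.0, -0.0]
ft_force: [-0.2, -0.7, -1.1]
width: 0.0244
grip_force: 0.0
time: 5.98
ee_pos: [0.4471, 0.3094, 0.012]
eef_rot: [0.611, 0.791, -0.0, -0.0]
ft_force: [-0.1, 0.4, -1.2]
width: 0.0194
grip_force: 29.9
t 5.98 pos [0.4471 0.3094 0.012 ] yhead 14.64 zaxis [-4.e-04 -2.e-04 -1.e+00] w 0.0194
rows d [ 0.02  0.04 -0.03]
az 0.05
F [-0.08  0.39 -1.24] M [ 0.006  0.115 -0.001] j [-0.84  0.39  0.17  1.9  -0.09  0.86 -0.36]
```

```bash
python3 -m crank '[{"claw":1,"dx":0,"dy":0,"dz":-0.5,"ax":0,"ay":0,"az":0},{"claw":1,"dx":0,"dy":0,"dz":-0.8,"ax":0,"ay":0,"az":0},{"claw":1,"dx":0,"dy":0,"dz":-0.8,"ax":0,"ay":0,"az":0},{"claw":1,"dx":0,"dy":0,"dz":-0.8,"ax":0,"ay":0,"az":0},{"claw":1,"dx":0,"dy":0,"dz":-0.8,"ax":0,"ay":0,"az":0},{"claw":1,"dx":0,"dy":0,"dz":-0.73,"ax":0,"ay":0,"az":0}]' 30; python3 -m crank '[{"claw":1,"dx":-0.5,"dy":0,"dz":0,"ax":0,"ay":0,"az":0},{"claw":1,"dx":-0.8,"dy":0,"dz":0,"ax":0,"ay":0,"az":0},{"claw":1,"dx":-0.8,"dy":0,"dz":0,"ax":0,"ay":0,"az":0},{"claw":1,"dx":-0.6,"dy":0,"dz":0,"ax":0,"ay":0,"az":0},{"claw":1,"dx":-0.3,"dy":-0.23,"dz":0,"ax":0,"ay":0,"az":0.4},{"claw":1,"dx":0,"dy":0,"dz":0,"ax":0,"ay":0,"az":0.36},{"claw":1,"dx":0,"dy":0,"dz":0,"ax":0,"ay":0,"az":0},{"claw":1,"dx":0,"dy":0,"dz":0,"ax":0,"ay":0,"az":0}]'; python3 goto.py .4858 .1339 .145 10.08
```

```text
time: 6.48
ee_pos: [0.4472, 0.3094, 0.1463]
eef_rot: [0.611, 0.791, 0.0, -0.0]
ft_force: [0.2, 0.6, -1.9]
width: 0.0193
grip_force: 29.9
time: 7.15
ee_pos: [0.4633, 0.2209, 0.145]
eef_rot: [0.642, 0.767, 0.0, -0.0]
ft_force: [-0.1, 0.0, -1.9]
width: 0.0196
grip_force: 29.9
t 7.15 pos [0.4633 0.2209 0.145 ] yhead 10.16 zaxis [-1.e-04  2.e-04 -1.e+00] w 0.0196
rows d [-2.99  0.23 -0.  ]
az 0.01
F [-0.09  0.02 -1.85] M [ 0.009  0.064 -0.033] j [-0.77  0.15  0.25  1.88 -0.04  1.11 -0.32]
```

```bash
python3 -m crank '[{"claw":1,"dx":-0.6,"dy":0.05,"dz":0,"ax":0,"ay":0,"az":0},{"claw":1,"dx":-0.8,"dy":0.06,"dz":0,"ax":0,"ay":0,"az":0},{"claw":1,"dx":-0.8,"dy":0.06,"dz":0,"ax":0,"ay":0,"az":0},{"claw":1,"dx":-0.6,"dy":0.06,"dz":0,"ax":0,"ay":0,"az":0},{"claw":1,"dx":0,"dy":0,"dz":0,"ax":0,"ay":0,"az":0},{"claw":1,"dx":0,"dy":0,"dz":0,"ax":0,"ay":0,"az":0}]'; python3 goto.py .4858 .1339 .145 10.08
cat > pic2.py <<'E'
from grab import *
import sys
I=np.zeros((600,800,3),'u1')
def put(i,x,y): I[y:y+i.shape[0],x:x+i.shape[1]]=i
put(cr(D['top'],290,205,60,40,8),0,0)
put(cr(D['side'],335,175,60,65,8),481,0)   # 480x520 -> crop
cv2.imwrite(sys.argv[1],I[:520])
E
sed -i 's/60,65,8),481/39,65,8),481/' pic2.py; python3 pic2.py pics/p2.png
```

```text
time: 7.65
ee_pos: [0.4851, 0.1389, 0.145]
eef_rot: [0.642, 0.766, 0.0, -0.0]
ft_force: [-0.7, 1.2, -1.8]
width: 0.0196
grip_force: 29.9
t 7.65 pos [0.4851 0.1389 0.145 ] yhead 10.07 zaxis [-0.e+00  1.e-04 -1.e+00] w 0.0196
rows d [-0.17 -0.01 -0.  ]
az -0.0
F [-0.67  1.2  -1.78] M [-0.002  0.078 -0.026] j [-0.66  0.14  0.32  1.9  -0.05  1.11 -0.15]
```

View pics/p2.png

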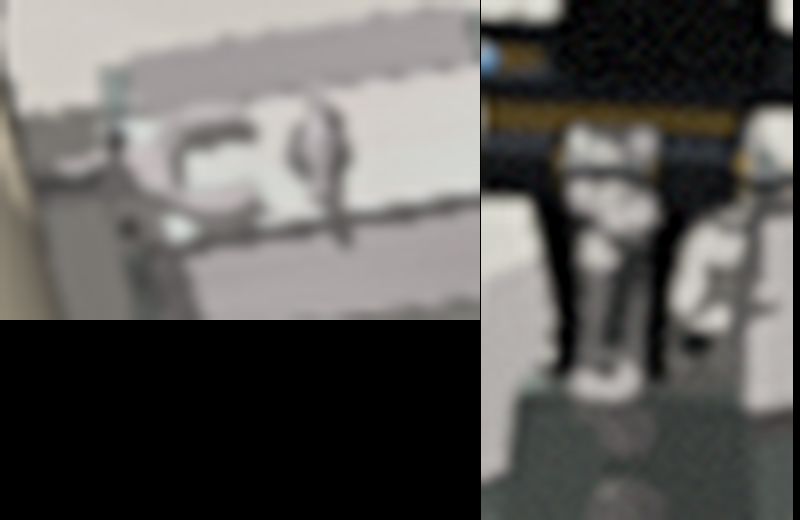

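```bash
python3 - <<'E'
from m import *
P2=lambda u,v:P(u,v,8,290,205)
st=np.array([.516,-.036]);yw=.176;my=np.array([-np.sin(yw),np.cos(yw)]);mx=np.array([np.cos(yw),np.sin(yw)])
for p in((255,125),(258,200),(182,165)):
    q=ray(a,*P2(*p),.145)[:2]-st; print(p,'machine x,y mm',q@mx*1e3,q@my*1e3)
for z in(.118,.148,.164): print(z,[(proj(a,[*(st+k*mx*.03),z])-[290,205]+.5)*8-.5 for k in(-1,0,1)])
for x,y in((32,107),(-32,107),(32,-107),(-32,-107)): print('bar',x,y,(proj(a,[*(st+x/1e3*mx+y/1e3*my),.1])-[290,205]+.5)*8-.5)
t=np.array([.4851,.1389])-st;print('tcp m',t@mx*1e3,t@my*1e3)
E
```

```text
(255, 125) machine x,y mm 12.01576508487264 29.237771354231963
(258, 200) machine x,y mm -25.04807073500423 33.935536229199535
(182, 165) machine x,y mm -1.6113745978148675 68.05875505147824
0.118 [array([327.53452232, 205.27004024]), array([317.44622741, 146.65225369]), array([307.42070269,  88.39919172])]
0.148 [array([327.61460747, 197.59778557]), array([317.35702816, 138.02219708]), array([307.16433833,  78.82348391])]
0.164 [array([327.65843032, 193.39950306]), array([317.30822201, 133.3001855 ]), array([307.02407762,  73.58447344])]
bar 32 107 [ 99.09261231 125.14444935]
bar -32 107 [118.98431083 248.98292405]
bar 32 -107 [514.28947227  55.25163999]
bar -32 -107 [536.88209564 178.36463965]
tcp m 0.20107178473052073 177.6085008386068
```

Top crop: prong tips at about (255,125) and (258,200), wing at about (318,145), and the bar edges where the machine fit predicts them. The jaw looks about 6 mm off, possibly from shading, so I'll overlay the predicted outline to decide.

```bash
cat > ov.py <<'E'
from m import *
import sys
def cr(c,u,v,w,h,k):
    i=c['f'][v:v+h,u:u+w,::-1]; i=cv2.resize(i.astype('f4'),None,fx=k,fy=k,interpolation=cv2.INTER_LANCZOS4)
    return np.clip(i+(i-cv2.GaussianBlur(i,(0,0),k*.9)),0,255).astype('u1')
O=np.array([(21,17),(21,25),(0,29.5),(-20,25),(-30,15),(-40,10),(-166,10),(-166,-10),(-40,-10),(-30,-15),(-20,-25),(0,-29.5),(21,-25),(21,-17),(-10,-15.75),(-19.5,-8),(-19.5,8),(-10,15.75)])
def outline(I,c,u,v,k,pose,z,col):
    x,y,h=pose;R=np.array([[np.cos(h),-np.sin(h)],[np.sin(h),np.cos(h)]])
    q=np.array([(proj(c,[*(R@p/1e3+[x,y]),z])-[u,v]+.5)*k-.5 for p in O]);cv2.polylines(I,[np.round(q).astype(int)],True,col,1)
def jaw(tcp,yh,tw,L=.1266):
    h=np.radians(yh-90)+tw; return tcp[0]+L*np.cos(h),tcp[1]+L*np.sin(h),h
E
python3 - <<'E'
from ov import *
A=cr(a,300,205,40,40,10);B=cr(b,330,180,40,58,10)
for tw,col in((0,(0,255,0)),(-.12,(0,0,255))):
    p=jaw([.4851,.1389],10.07,tw)
    outline(A,a,300,205,10,p,.145,col);outline(B,b,330,180,10,p,.145,col)
I=np.zeros((580,800,3),'u1');I[:400,:400]=A;I[:,400:]=B;cv2.imwrite('pics/ov.png',I)
E
```

```text
(no output)
```

View pics/ov.png

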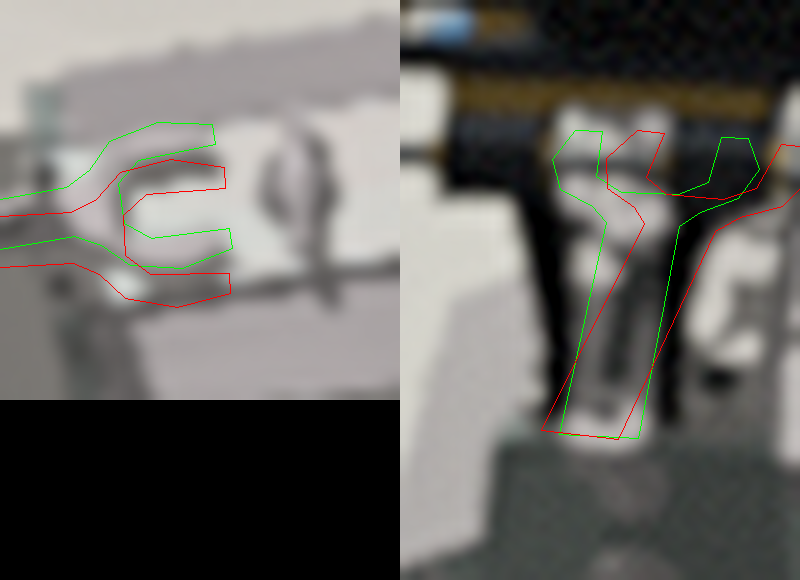

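The top overlay matches the no-twist outline to within about 2 mm, and the table fit agrees. I'll descend onto the bar between the screws and go on by feel.

```bash
python3 -m crank '[{"claw":1,"dx":-0.1,"dy":0,"dz":0.4,"ax":0,"ay":0,"az":0},{"claw":1,"dx":0,"dy":0,"dz":0.35,"ax":0,"ay":0,"az":0},{"claw":1,"dx":0,"dy":0,"dz":0.15,"ax":0,"ay":0,"az":0},{"claw":1,"dx":0,"dy":0,"dz":0.1,"ax":0,"ay":0,"az":0},{"claw":1,"dx":0,"dy":0,"dz":0.05,"ax":0,"ay":0,"az":0},{"claw":1,"dx":0,"dy":0,"dz":0,"ax":0,"ay":0,"az":0},{"claw":1,"dx":0,"dy":0,"dz":0,"ax":0,"ay":0,"az":0}]' 25; python3 goto.py .4937 .0886 .112 10.08
```

```text
time: 8.83
ee_pos: [0.4856, 0.1364, 0.1138]
eef_rot: [0.642, 0.767, 0.0, 0.0]
ft_force: [0.6, 0.8, -1.2]
width: 0.0201
grip_force: 24.9
t 8.83 pos [0.4856 0.1364 0.1138] yhead 10.09 zaxis [ 3.e-04  2.e-04 -1.e+00] w 0.0201
rows d [-1.61 -0.01  0.06]
az 0.0
F [ 0.63  0.82 -1.23] M [ 0.072  0.04  -0.005] j [-0.66  0.17  0.32  1.94 -0.06  1.04 -0.13]
```

```bash
python3 -m crank '[{"claw":1,"dx":-0.2,"dy":0,"dz":0.03,"ax":0,"ay":0,"az":0},{"claw":1,"dx":-0.2,"dy":0,"dz":0,"ax":0,"ay":0,"az":0},{"claw":1,"dx":-0.1,"dy":0,"dz":0,"ax":0,"ay":0,"az":0},{"claw":1,"dx":0,"dy":0,"dz":0,"ax":0,"ay":0,"az":0}]' 25; python3 goto.py .4937 .0886 .112 10.08;python3 -m crank '[{"claw":1,"dx":-0.1,"dy":0,"dz":0,"ax":0,"ay":0,"az":0},{"claw":1,"dx":-0.1,"dy":0,"dz":0,"ax":0,"ay":0,"az":0},{"claw":1,"dx":0,"dy":0,"dz":0,"ax":0,"ay":0,"az":0}]' 25; python3 goto.py .4937 .0886 .112 10.08
```

```text
time: 9.17
ee_pos: [0.4884, 0.1202, 0.1128]
eef_rot: [0.643, 0.766, 0.0, 0.0]
ft_force: [-0.5, -0.7, -1.8]
width: 0.0196
grip_force: 24.9
t 9.17 pos [0.4884 0.1202 0.1128] yhead 9.98 zaxis [ 3.e-04 -2.e-04 -1.e+00] w 0.0196
rows d [-1.07 -0.01  0.03]
az -0.02
F [-0.46 -0.69 -1.79] M [ 0.049  0.042 -0.004] j [-0.64  0.17  0.33  1.94 -0.06  1.04 -0.1 ]
time: 9.42
ee_pos: [0.4893, 0.1149, 0.1127]
eef_rot: [0.642, 0.766, 0.0, 0.0]
ft_force: [-0.6, -0.4, -1.7]
width: 0.0201
grip_force: 24.9
t 9.42 pos [0.4893 0.1149 0.1127] yhead 10.05 zaxis [ 1.e-04 -1.e-04 -1.e+00] w 0.0201
rows d [-0.89 -0.01  0.02]
az -0.01
F [-0.58 -0.37 -1.74] M [0.024 0.067 0.048] j [-0.63  0.17  0.34  1.94 -0.06  1.04 -0.09]
```

```bash
python3 -m crank '[{"claw":1,"dx":-0.1,"dy":0,"dz":0,"ax":0,"ay":0,"az":0},{"claw":1,"dx":0,"dy":0,"dz":0,"ax":0,"ay":0,"az":0}]' 15; python3 -m crank '[{"claw":1,"dx":-0.1,"dy":0,"dz":0,"ax":0,"ay":0,"az":0},{"claw":1,"dx":0,"dy":0,"dz":0,"ax":0,"ay":0,"az":0}]'; python3 -m crank '[{"claw":1,"dx":-0.1,"dy":0,"dz":0,"ax":0,"ay":0,"az":0},{"claw":1,"dx":0,"dy":0,"dz":0,"ax":0,"ay":0,"az":0}]'; python3 goto.py .4937 .0886 .112 10.08
```

```text
time: 9.58
ee_pos: [0.4896, 0.1123, 0.1126]
eef_rot: [0.642, 0.766, -0.0, -0.0]
ft_force: [-0.9, -0.6, -0.3]
width: 0.0198
grip_force: 14.9
time: 9.75
ee_pos: [0.4902, 0.1092, 0.1126]
eef_rot: [0.642, 0.766, -0.0, -0.0]
ft_force: [0.3, -0.3, -1.4]
width: 0.0197
grip_force: 14.9
time: 9.92
ee_pos: [0.4907, 0.1062, 0.1126]
eef_rot: [0.642, 0.766, -0.0, -0.0]
ft_force: [-1.2, 0.5, -2.1]
width: 0.0194
grip_force: 14.9
t 9.92 pos [0.4907 0.1062 0.1126] yhead 10.06 zaxis [-1.e-04 -1.e-04 -1.e+00] w 0.0194
rows d [-0.6  -0.01  0.02]
az -0.0
F [-1.22  0.48 -2.14] M [-0.165  0.224 -0.129] j [-0.62  0.17  0.34  1.94 -0.07  1.04 -0.07]
```

```bash
python3 -m crank '[{"claw":1,"dx":-0.1,"dy":0,"dz":0,"ax":0,"ay":0,"az":0},{"claw":1,"dx":0,"dy":0,"dz":0,"ax":0,"ay":0,"az":0}]' 15; python3 goto.py .4937 .0886 .112 10.08; python3 -m crank '[{"claw":1,"dx":-0.1,"dy":0,"dz":0,"ax":0,"ay":0,"az":0},{"claw":1,"dx":0,"dy":0,"dz":0,"ax":0,"ay":0,"az":0}]'; python3 goto.py .4937 .0886 .112 10.08
```

```text
time: 10.08
ee_pos: [0.4913, 0.1032, 0.1126]
eef_rot: [0.642, 0.766, -0.0, 0.0]
ft_force: [-0.9, -0.6, -1.7]
width: 0.0199
grip_force: 14.9
t 10.08 pos [0.4913 0.1032 0.1126] yhead 10.06 zaxis [ 0.e+00 -1.e-04 -1.e+00] w 0.0199
rows d [-0.49 -0.01  0.02]
az -0.0
F [-0.93 -0.62 -1.71] M [-0.16   0.195 -0.152] j [-0.61  0.17  0.35  1.94 -0.07  1.04 -0.06]
time: 10.25
ee_pos: [0.4918, 0.1002, 0.1126]
eef_rot: [0.642, 0.766, -0.0, 0.0]
ft_force: [-0.7, -1.8, -1.4]
width: 0.0201
grip_force: 14.9
t 10.25 pos [0.4918 0.1002 0.1126] yhead 10.06 zaxis [-0.e+00 -1.e-04 -1.e+00] w 0.0201
rows d [-0.39 -0.01  0.02]
az -0.0
F [-0.73 -1.81 -1.4 ] M [-0.165  0.261 -0.155] j [-0.61  0.17  0.35  1.94 -0.07  1.04 -0.06]
```

```bash
for i in 1; do python3 -m crank '[{"claw":1,"dx":-0.1,"dy":0,"dz":0,"ax":0,"ay":0,"az":0},{"claw":1,"dx":0,"dy":0,"dz":0,"ax":0,"ay":0,"az":0}]' 15;  python3 -m crank '[{"claw":1,"dx":-0.1,"dy":0,"dz":0,"ax":0,"ay":0,"az":0},{"claw":1,"dx":0,"dy":0,"dz":0,"ax":0,"ay":0,"az":0}]';python3 goto.py .4937 .0886 .112 10.08;  python3 -m crank '[{"claw":1,"dx":-0.1,"dy":0,"dz":0,"ax":0,"ay":0,"az":0},{"claw":1,"dx":0,"dy":0,"dz":0,"ax":0,"ay":0,"az":0}]';python3 goto.py .4937 .0886 .112 10.08; done
```

```text
time: 10.42
ee_pos: [0.4924, 0.0973, 0.1127]
eef_rot: [0.642, 0.766, -0.0, 0.0]
ft_force: [-0.2, -0.9, -2.2]
width: 0.0196
grip_force: 14.9
time: 10.58
ee_pos: [0.4929, 0.0944, 0.1127]
eef_rot: [0.642, 0.766, 0.0, 0.0]
ft_force: [-0.9, -0.4, -0.8]
width: 0.02
grip_force: 14.9
t 10.58 pos [0.4929 0.0944 0.1127] yhead 10.06 zaxis [ 1.e-04 -1.e-04 -1.e+00] w 0.02
rows d [-0.19 -0.01  0.02]
az -0.0
F [-0.86 -0.44 -0.75] M [-0.158  0.274 -0.108] j [-0.6   0.17  0.35  1.94 -0.07  1.04 -0.05]
time: 10.75
ee_pos: [0.4934, 0.0914, 0.1126]
eef_rot: [0.642, 0.766, -0.0, 0.0]
ft_force: [-1.9, -0.4, -1.2]
width: 0.0197
grip_force: 14.9
t 10.75 pos [0.4934 0.0914 0.1126] yhead 10.06 zaxis [ 1.e-04 -1.e-04 -1.e+00] w 0.0197
rows d [-0.09 -0.01  0.02]
az -0.0
F [-1.9  -0.43 -1.18] M [-0.113  0.27  -0.082] j [-0.6   0.17  0.35  1.94 -0.07  1.04 -0.04]
```

```bash
S='x'; python3 -m crank '[{"claw":1,"dx":-0.08,"dy":0,"dz":0,"ax":0,"ay":0,"az":0},{"claw":1,"dx":0,"dy":0,"dz":0,"ax":0,"ay":0,"az":0}]' 12;python3 goto.py .4937 .0886 .112 10.08|tail -1;  python3 -m crank '[{"claw":1,"dx":-0.06,"dy":0,"dz":0,"ax":0,"ay":0,"az":0},{"claw":1,"dx":0,"dy":0,"dz":0,"ax":0,"ay":0,"az":0}]';python3 goto.py .4937 .0886 .112 10.08|tail -1;  python3 -m crank '[{"claw":1,"dx":-0.05,"dy":0,"dz":0,"ax":0,"ay":0,"az":0},{"claw":1,"dx":0,"dy":0,"dz":0,"ax":0,"ay":0,"az":0}]';python3 goto.py .4937 .0886 .112 10.08|tail -1
```

```text
time: 10.92
ee_pos: [0.4939, 0.0892, 0.1127]
eef_rot: [0.642, 0.766, 0.0, 0.0]
ft_force: [-0.8, -0.4, -0.5]
width: 0.0198
grip_force: 12.0
F [-0.83 -0.41 -0.5 ] M [-0.146  0.219 -0.034] j [-0.6   0.17  0.36  1.94 -0.07  1.04 -0.03]
time: 11.08
ee_pos: [0.4942, 0.0875, 0.1127]
eef_rot: [0.642, 0.766, 0.0, 0.0]
ft_force: [0.2, -1.0, -0.8]
width: 0.0199
grip_force: 12.0
F [ 0.24 -1.   -0.78] M [-0.117  0.172 -0.035] j [-0.59  0.17  0.36  1.94 -0.07  1.04 -0.03]
time: 11.25
ee_pos: [0.4944, 0.0861, 0.1127]
eef_rot: [0.642, 0.766, 0.0, 0.0]
ft_force: [0.8, 0.3, -0.8]
width: 0.0196
grip_force: 12.0
F [ 0.76  0.34 -0.81] M [-0.118  0.138 -0.072] j [-0.59  0.17  0.36  1.94 -0.07  1.04 -0.03]
```

```bash
python3 -m crank '[{"claw":1,"dx":-0.05,"dy":0,"dz":0,"ax":0,"ay":0,"az":0},{"claw":1,"dx":0,"dy":0,"dz":0,"ax":0,"ay":0,"az":0}]' 12;python3 goto.py .4937 .0886 .112 10.08|tail -1;  python3 -m crank '[{"claw":1,"dx":-0.05,"dy":0,"dz":0,"ax":0,"ay":0,"az":0},{"claw":1,"dx":0,"dy":0,"dz":0,"ax":0,"ay":0,"az":0}]';python3 goto.py .4937 .0886 .112 10.08|tail -1; python3 pic2.py pics/p3.png
```

```text
time: 11.42
ee_pos: [0.4946, 0.0851, 0.1127]
eef_rot: [0.642, 0.767, 0.0, -0.0]
ft_force: [-0.5, 2.0, -0.4]
width: 0.0196
grip_force: 12.0
F [-0.48  2.01 -0.39] M [ 0.359  0.237 -0.021] j [-0.59  0.17  0.36  1.94 -0.07  1.04 -0.02]
time: 11.58
ee_pos: [0.4948, 0.0849, 0.1128]
eef_rot: [0.642, 0.767, 0.001, -0.001]
ft_force: [-1.7, 6.1, -1.4]
width: 0.0196
grip_force: 12.0
F [-1.74  6.08 -1.35] M [ 1.339  0.371 -0.034] j [-0.59  0.17  0.36  1.94 -0.07  1.04 -0.02]
```

View pics/p3.png

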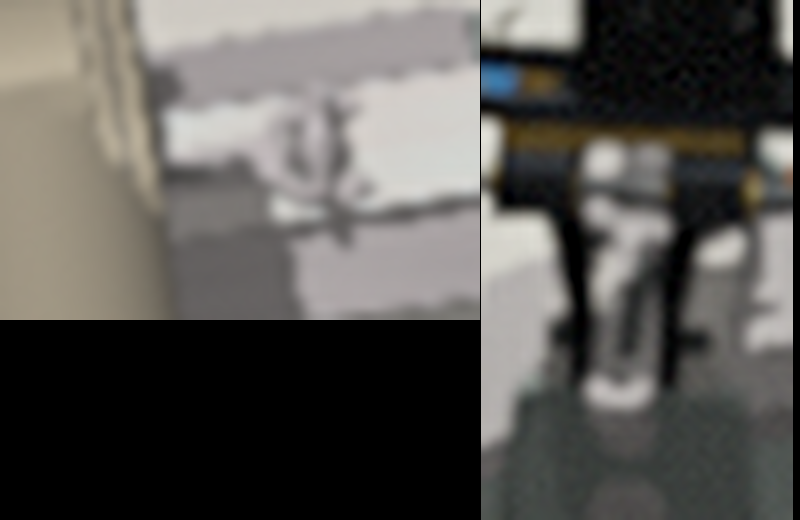

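The jaw is seated around the nut, with floor contact felt at 6 N. Now back off 2–3 mm, release and lift.

```bash
python3 -m crank '[{"claw":1,"dx":0.1,"dy":0,"dz":0,"ax":0,"ay":0,"az":0},{"claw":1,"dx":0,"dy":0,"dz":0.02,"ax":0,"ay":0,"az":0},{"claw":-0.2,"dx":0,"dy":0,"dz":0,"ax":0,"ay":0,"az":0},{"claw":-0.2,"dx":0,"dy":0,"dz":0,"ax":0,"ay":0,"az":0},{"claw":-0.2,"dx":0,"dy":0,"dz":0,"ax":0,"ay":0,"az":0},{"claw":-0.2,"dx":0,"dy":0,"dz":0,"ax":0,"ay":0,"az":0},{"claw":-0.2,"dx":0,"dy":0,"dz":0,"ax":0,"ay":0,"az":0}]' 12;python3 goto.py .5163 -.0375 .16 90; python3 -m crank '[{"claw":-0.2,"dx":0,"dy":0,"dz":-0.5,"ax":0,"ay":0,"az":0},{"claw":-0.2,"dx":0,"dy":0,"dz":-0.8,"ax":0,"ay":0,"az":0},{"claw":-0.2,"dx":0,"dy":0,"dz":-0.8,"ax":0,"ay":0,"az":0},{"claw":-0.2,"dx":0,"dy":0,"dz":-0.8,"ax":0,"ay":0,"az":0},{"claw":-0.2,"dx":0,"dy":0,"dz":-0.4,"ax":0,"ay":0,"az":0},{"claw":-0.2,"dx":0,"dy":0,"dz":0,"ax":0,"ay":0,"az":0}]'; python3 goto.py .5163 -.0375 .16 90
```

```text
time: 12.77
ee_pos: [0.4944, 0.0862, 0.1121]
eef_rot: [0.642, 0.766, 0.0, 0.0]
ft_force: [-0.3, -0.3, -0.1]
width: 0.0452
grip_force: 0.0
t 12.77 pos [0.4944 0.0862 0.1121] yhead 10.07 zaxis [ 2.e-04  0.e+00 -1.e+00] w 0.0452
rows d [-4.19 -0.   -1.6 ]
az -13.32
F [-0.31 -0.26 -0.12] M [-0.068  0.003 -0.033] j [-0.59  0.17  0.36  1.94 -0.07  1.04 -0.03]
time: 13.27
ee_pos: [0.4958, 0.0866, 0.214]
eef_rot: [0.642, 0.766, 0.002, 0.001]
ft_force: [0.9, 0.1, 0.4]
width: 0.0524
grip_force: 0.0
t 13.27 pos [0.4958 0.0866 0.214 ] yhead 10.07 zaxis [ 0.0045  0.0019 -1.    ] w 0.0524
rows d [-4.19 -0.06  1.79]
az -13.32
F [0.86 0.14 0.39] M [-0.046  0.011 -0.032] j [-0.61  0.06  0.36  1.83 -0.02  1.25 -0.06]
```

```bash
python3 -m crank '[{"claw":-0.2,"dx":-0.5,"dy":0,"dz":0,"ax":0,"ay":0,"az":-0.6},{"claw":-0.2,"dx":-0.8,"dy":-0.05,"dz":0,"ax":0,"ay":0,"az":0},{"claw":-0.2,"dx":-0.8,"dy":-0.05,"dz":0,"ax":0,"ay":0,"az":0},{"claw":-0.2,"dx":-0.8,"dy":-0.05,"dz":0,"ax":0,"ay":0,"az":0},{"claw":-0.2,"dx":-0.8,"dy":-0.05,"dz":0,"ax":0,"ay":0,"az":0},{"claw":-0.2,"dx":-0.5,"dy":0,"dz":0,"ax":0,"ay":0,"az":0},{"claw":-0.2,"dx":0,"dy":0,"dz":0,"ax":0,"ay":0,"az":-1},{"claw":-0.2,"dx":0,"dy":0,"dz":0,"ax":0,"ay":0,"az":-1}]'; python3 -m crank '[{"claw":-0.2,"dx":0,"dy":0,"dz":0,"ax":0,"ay":0,"az":-1},{"claw":-0.2,"dx":0,"dy":0,"dz":0,"ax":0,"ay":0,"az":-1},{"claw":-0.2,"dx":0,"dy":0,"dz":0,"ax":0,"ay":0,"az":-1},{"claw":-0.2,"dx":0,"dy":0,"dz":0,"ax":0,"ay":0,"az":-1},{"claw":-0.2,"dx":0,"dy":0,"dz":0,"ax":0,"ay":0,"az":-1},{"claw":-0.2,"dx":0,"dy":0,"dz":0,"ax":0,"ay":0,"az":-1},{"claw":-0.2,"dx":0,"dy":0,"dz":0,"ax":0,"ay":0,"az":-1},{"claw":-0.2,"dx":0,"dy":0,"dz":0,"ax":0,"ay":0,"az":-1}]';python3 -m crank '[{"claw":-0.2,"dx":0,"dy":0,"dz":0,"ax":0,"ay":0,"az":-1},{"claw":-0.2,"dx":0,"dy":0,"dz":0,"ax":0,"ay":0,"az":-1},{"claw":-0.2,"dx":0,"dy":0,"dz":0,"ax":0,"ay":0,"az":-1},{"claw":-0.2,"dx":0,"dy":0,"dz":0,"ax":0,"ay":0,"az":-0.5},{"claw":-0.2,"dx":0,"dy":0,"dz":0,"ax":0,"ay":0,"az":0}]'; python3 goto.py .5163 -.0372 .148 99.5
cat >pic4.py <<'E'
from grab import *
import sys
I=np.zeros((480,800,3),'u1')
I[:320,:400]=cr(D['top'],295,205,50,40,8); I[:480,400:]=cr(D['side'],330,180,50,60,8)
cv2.imwrite(sys.argv[1],I)
E
python3 pic4.py pics/p4.png
```

```text
time: 13.93
ee_pos: [0.5171, -0.0391, 0.21]
eef_rot: [0.531, 0.847, -0.0, -0.0]
ft_force: [-0.0, 0.3, 0.2]
width: 0.0523
grip_force: 0.0
time: 14.6
ee_pos: [0.517, -0.0378, 0.21]
eef_rot: [0.139, 0.99, -0.0, -0.001]
ft_force: [-0.6, -0.3, -0.2]
width: 0.052
grip_force: 0.0
time: 15.02
ee_pos: [0.517, -0.0378, 0.2101]
eef_rot: [-0.042, 0.999, -0.0, -0.001]
ft_force: [-0.2, 0.3, -0.3]
width: 0.0524
grip_force: 0.0
t 15.02 pos [ 0.517  -0.0378  0.2101] yhead 94.82 zaxis [-1.1e-03 -2.0e-04 -1.0e+00] w 0.0524
rows d [0.02 0.02 2.07]
az -0.78
F [-0.16  0.3  -0.34] M [ 0.006 -0.029  0.008] j [-0.38  0.11  0.4   1.79 -0.04  1.25  1.68]
```

View pics/p4.png

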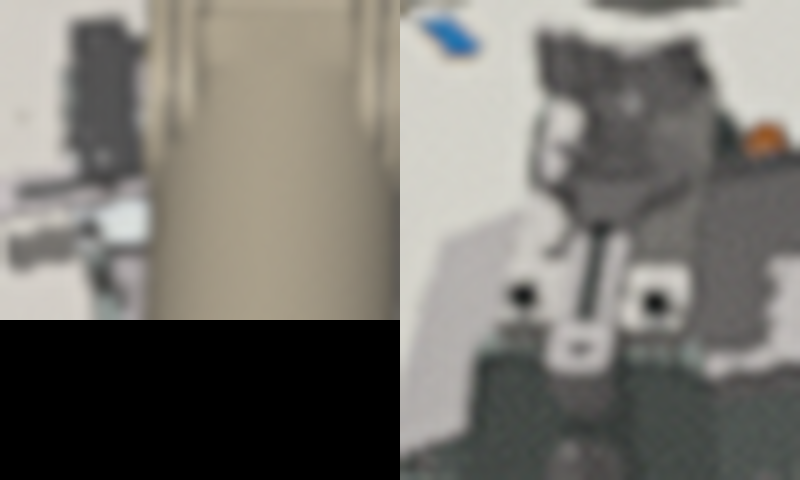

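The side view shows the spanner lying flat between the two cap screws, at (522,295) and (657,300). The wing's ear tips are at (545,35) and (700,45); I'll get the wing heading from those.

```bash
python3 - <<'E'
from m import *
q=lambda u,v:P(u,v,8,330,180,400,0)
A=ray(b,*q(545,35),.163);B=ray(b,*q(700,45),.163);print(A,B,np.degrees(np.arctan2(*(A-B)[1::-1])),np.linalg.norm(A-B),(A+B)/2)
for x in(.03,-.03): print((proj(b,[.5163+x*np.cos(.17),-.0372+x*np.sin(.17),.163])-[330,180]+.5)*8+[399.5,-.5])
E
```

```text
[ 0.53947154 -0.02249633  0.163     ] [ 0.48344725 -0.02959067  0.163     ] 7.2169337416738655 0.05647168081599484 [ 0.51145939 -0.0260435   0.163     ]
[535.33891703  23.02403287]
[699.54042815  30.63839962]
```

```bash
python3 -m crank '[{"claw":-0.2,"dx":0.02,"dy":0.02,"dz":0.4,"ax":0,"ay":0,"az":-0.55},{"claw":-0.2,"dx":0,"dy":0,"dz":0.6,"ax":0,"ay":0,"az":0},{"claw":-0.2,"dx":0,"dy":0,"dz":0.6,"ax":0,"ay":0,"az":0},{"claw":-0.2,"dx":0,"dy":0,"dz":0.3,"ax":0,"ay":0,"az":0},{"claw":-0.2,"dx":0,"dy":0,"dz":0.17,"ax":0,"ay":0,"az":0},{"claw":-0.2,"dx":0,"dy":0,"dz":0,"ax":0,"ay":0,"az":0}]'; python3 goto.py .5163 -.0372 .148 98;  python3 -m crank '[{"claw":1,"dx":0,"dy":0,"dz":0,"ax":0,"ay":0,"az":0},{"claw":1,"dx":0,"dy":0,"dz":0,"ax":0,"ay":0,"az":0},{"claw":1,"dx":0,"dy":0,"dz":0,"ax":0,"ay":0,"az":0},{"claw":1,"dx":0,"dy":0,"dz":0,"ax":0,"ay":0,"az":0},{"claw":1,"dx":0,"dy":0,"dz":0,"ax":0,"ay":0,"az":0},{"claw":1,"dx":0,"dy":0,"dz":0,"ax":0,"ay":0,"az":0},{"claw":1,"dx":0,"dy":0,"dz":0,"ax":0,"ay":0,"az":0},{"claw":1,"dx":0,"dy":0,"dz":0,"ax":0,"ay":0,"az":0}]' 10;python3 goto.py .5163 -.0372 .148 98;python3 -m crank '[{"claw":1,"dx":0,"dy":0,"dz":0,"ax":0,"ay":0,"az":0},{"claw":1,"dx":0,"dy":0,"dz":0,"ax":0,"ay":0,"az":0},{"claw":1,"dx":0,"dy":0,"dz":0,"ax":0,"ay":0,"az":0}]' 10;python3 goto.py .5163 -.0372 .148 98
```

```text
time: 16.12
ee_pos: [0.5163, -0.0372, 0.1482]
eef_rot: [-0.07, 0.998, -0.0, -0.001]
ft_force: [-0.4, -0.5, -0.2]
width: 0.0525
grip_force: 0.0
t 16.12 pos [ 0.5163 -0.0372  0.1482] yhead 97.98 zaxis [-1.4e-03 -2.0e-04 -1.0e+00] w 0.0525
rows d [ 0.   -0.    0.01]
az -0.0
F [-0.35 -0.51 -0.18] M [ 0.082  0.058 -0.005] j [-0.37  0.16  0.39  1.87 -0.07  1.12  1.75]
time: 16.78
ee_pos: [0.5163, -0.0355, 0.149]
eef_rot: [-0.07, 0.998, 0.001, -0.0]
ft_force: [-4.0, 7.0, 4.7]
width: 0.0088
grip_force: 10.0
t 16.78 pos [ 0.5163 -0.0355  0.149 ] yhead 98.03 zaxis [-0.001   0.0024 -1.    ] w 0.0088
rows d [ 0.01 -0.06  0.03]
az 0.01
F [-4.03  6.99  4.68] M [1.429 0.829 0.051] j [-0.37  0.16  0.39  1.87 -0.07  1.12  1.75]
time: 17.03
ee_pos: [0.5163, -0.0355, 0.149]
eef_rot: [-0.07, 0.998, 0.001, -0.0]
ft_force: [-3.3, 5.2, 3.2]
width: 0.0091
grip_force: 10.0
t 17.03 pos [ 0.5163 -0.0355  0.149 ] yhead 98.06 zaxis [-0.0011  0.0021 -1.    ] w 0.0091
rows d [ 0.01 -0.06  0.03]
az 0.01
F [-3.27  5.22  3.23] M [ 1.389  0.799 -0.002] j [-0.37  0.16  0.39  1.87 -0.07  1.12  1.75]
```

```bash
cat > chk.py <<'E'
from h import *
import sys
from scipy.spatial.transform import Rotation as Ro
s=r.read_state();m=Ro.from_quat(s['eef_rot']).as_matrix();mz=s['torque'][2]
print('t',round(s['time'],2),'yh',round(np.degrees(np.arctan2(m[1,1],m[0,1])),2),'Mz',round(mz,3),'F',np.round(s['ft_force'],1),'w',round(s['width'],4),'g',round(s['grip_force'],1))
sys.exit(abs(mz)>float(sys.argv[1]))
E
python3 -m crank '[{"claw":1,"dx":0.02,"dy":0.06,"dz":0,"ax":0,"ay":0,"az":0},{"claw":1,"dx":0,"dy":0,"dz":0,"ax":0,"ay":0,"az":0},{"claw":1,"dx":0,"dy":0,"dz":0,"ax":0,"ay":0,"az":0}]' 50 >/dev/null; python3 chk.py 0.15 &&
python3 -m crank '[{"claw":1,"dx":0,"dy":0,"dz":0,"ax":0,"ay":0,"az":0.5},{"claw":1,"dx":0,"dy":0,"dz":0,"ax":0,"ay":0,"az":0}]' >/dev/null; python3 chk.py 0.15 &&
python3 -m crank '[{"claw":1,"dx":0,"dy":0,"dz":0,"ax":0,"ay":0,"az":0.5},{"claw":1,"dx":0,"dy":0,"dz":0,"ax":0,"ay":0,"az":0}]' >/dev/null; python3 chk.py 0.15 &&
python3 -m crank '[{"claw":1,"dx":0,"dy":0,"dz":0,"ax":0,"ay":0,"az":0.5},{"claw":1,"dx":0,"dy":0,"dz":0,"ax":0,"ay":0,"az":0}]' >/dev/null; python3 chk.py 0.15 &&
python3 -m crank '[{"claw":1,"dx":0,"dy":0,"dz":0,"ax":0,"ay":0,"az":0.5},{"claw":1,"dx":0,"dy":0,"dz":0,"ax":0,"ay":0,"az":0}]' >/dev/null; python3 chk.py 0.15
```

```text
t 17.28 yh 98.0 Mz 0.02 F [0.8 0.9 0.6] w 0.0087 g 50.0
t 17.28 yh 98.0 Mz 0.02 F [0.8 0.9 0.6] w 0.0087 g 50.0
t 17.28 yh 98.0 Mz 0.02 F [0.8 0.9 0.6] w 0.0087 g 50.0
t 17.28 yh 98.0 Mz 0.02 F [0.8 0.9 0.6] w 0.0087 g 50.0
t 17.28 yh 98.0 Mz 0.02 F [0.8 0.9 0.6] w 0.0087 g 50.0False
False
False
False
False
```

```bash
sed -i 's/sys.exit(\(.*\))$/sys.exit(int(\1))/' chk.py
python3 -m crank '[{"claw":1,"dx":0,"dy":0,"dz":0,"ax":0,"ay":0,"az":0.5},{"claw":1,"dx":0,"dy":0,"dz":0,"ax":0,"ay":0,"az":0}]' >/dev/null; python3 chk.py 0.15 &&
python3 -m crank '[{"claw":1,"dx":0,"dy":0,"dz":0,"ax":0,"ay":0,"az":0.5},{"claw":1,"dx":0,"dy":0,"dz":0,"ax":0,"ay":0,"az":0}]' >/dev/null && python3 chk.py 0.15 &&
python3 -m crank '[{"claw":1,"dx":0,"dy":0,"dz":0,"ax":0,"ay":0,"az":0.5},{"claw":1,"dx":0,"dy":0,"dz":0,"ax":0,"ay":0,"az":0}]' >/dev/null && python3 chk.py 0.15 &&
python3 -m crank '[{"claw":1,"dx":0,"dy":0,"dz":0,"ax":0,"ay":0,"az":0.5},{"claw":1,"dx":0,"dy":0,"dz":0,"ax":0,"ay":0,"az":0}]' >/dev/null && python3 chk.py 0.15 &&
python3 -m crank '[{"claw":1,"dx":0,"dy":0,"dz":0,"ax":0,"ay":0,"az":0.5},{"claw":1,"dx":0,"dy":0,"dz":0,"ax":0,"ay":0,"az":0}]' >/dev/null && python3 chk.py 0.15 &&
python3 -m crank '[{"claw":1,"dx":0,"dy":0,"dz":0,"ax":0,"ay":0,"az":0.5},{"claw":1,"dx":0,"dy":0,"dz":0,"ax":0,"ay":0,"az":0}]' >/dev/null && python3 chk.py 0.15
```

```text
t 17.45 yh 94.85 Mz -0.02 F [0.  3.2 2.6] w 0.0086 g 50.0
t 17.62 yh 91.93 Mz -0.009 F [0.3 3.5 2.1] w 0.0084 g 50.0
t 17.78 yh 88.98 Mz 0.026 F [0.6 2.6 1.4] w 0.0084 g 50.0
t 17.95 yh 86.02 Mz 0.03 F [0.9 2.6 1.9] w 0.0085 g 50.0
t 18.12 yh 83.04 Mz 0.008 F [1.  2.9 2.2] w 0.0088 g 50.0
t 18.28 yh 80.06 Mz 0.037 F [1.1 2.2 2.2] w 0.0087 g 50.0
```

```bash

python3 -m crank '[{"claw":1,"dx":0,"dy":0,"dz":0,"ax":0,"ay":0,"az":0.5},{"claw":1,"dx":0,"dy":0,"dz":0,"ax":0,"ay":0,"az":0}]' >/dev/null; python3 chk.py 0.2 &&
python3 -m crank '[{"claw":1,"dx":0,"dy":0,"dz":0,"ax":0,"ay":0,"az":0.5},{"claw":1,"dx":0,"dy":0,"dz":0,"ax":0,"ay":0,"az":0}]' >/dev/null && python3 chk.py 0.2 &&
python3 -m crank '[{"claw":1,"dx":0,"dy":0,"dz":0,"ax":0,"ay":0,"az":0.5},{"claw":1,"dx":0,"dy":0,"dz":0,"ax":0,"ay":0,"az":0}]' >/dev/null && python3 chk.py 0.2 &&
python3 -m crank '[{"claw":1,"dx":0,"dy":0,"dz":0,"ax":0,"ay":0,"az":0.5},{"claw":1,"dx":0,"dy":0,"dz":0,"ax":0,"ay":0,"az":0}]' >/dev/null && python3 chk.py 0.2 &&
python3 -m crank '[{"claw":1,"dx":0,"dy":0,"dz":0,"ax":0,"ay":0,"az":0.5},{"claw":1,"dx":0,"dy":0,"dz":0,"ax":0,"ay":0,"az":0}]' >/dev/null && python3 chk.py 0.2 &&
python3 -m crank '[{"claw":1,"dx":0,"dy":0,"dz":0,"ax":0,"ay":0,"az":0.5},{"claw":1,"dx":0,"dy":0,"dz":0,"ax":0,"ay":0,"az":0}]' >/dev/null && python3 chk.py 0.2
```

```text
t 18.45 yh 77.07 Mz -0.004 F [0.3 2.9 2.1] w 0.009 g 50.0
t 18.62 yh 74.08 Mz 0.035 F [1.2 3.9 2.9] w 0.0083 g 50.0
t 18.78 yh 71.09 Mz 0.08 F [0.9 3.7 2.7] w 0.0084 g 50.0
t 18.95 yh 68.09 Mz 0.09 F [1.4 3.4 2.6] w 0.0085 g 50.0
t 19.12 yh 65.09 Mz 0.056 F [1.9 4.3 1.8] w 0.0086 g 50.0
t 19.28 yh 62.09 Mz 0.044 F [1.3 4.2 2.7] w 0.0085 g 50.0
```

```bash

python3 -m crank '[{"claw":1,"dx":0,"dy":0,"dz":0,"ax":0,"ay":0,"az":0.5},{"claw":1,"dx":0,"dy":0,"dz":0,"ax":0,"ay":0,"az":0}]' >/dev/null; python3 chk.py 0.19 &&
python3 -m crank '[{"claw":1,"dx":0,"dy":0,"dz":0,"ax":0,"ay":0,"az":0.5},{"claw":1,"dx":0,"dy":0,"dz":0,"ax":0,"ay":0,"az":0}]' >/dev/null && python3 chk.py 0.19 &&
python3 -m crank '[{"claw":1,"dx":0,"dy":0,"dz":0,"ax":0,"ay":0,"az":0.4},{"claw":1,"dx":0,"dy":0,"dz":0,"ax":0,"ay":0,"az":0}]' >/dev/null && python3 chk.py 0.19 &&
python3 -m crank '[{"claw":1,"dx":0,"dy":0,"dz":0,"ax":0,"ay":0,"az":0.4},{"claw":1,"dx":0,"dy":0,"dz":0,"ax":0,"ay":0,"az":0}]' >/dev/null && python3 chk.py 0.19 &&
python3 -m crank '[{"claw":1,"dx":0,"dy":0,"dz":0,"ax":0,"ay":0,"az":0.4},{"claw":1,"dx":0,"dy":0,"dz":0,"ax":0,"ay":0,"az":0}]' >/dev/null && python3 chk.py 0.19 &&
python3 -m crank '[{"claw":1,"dx":0,"dy":0,"dz":0,"ax":0,"ay":0,"az":0.4},{"claw":1,"dx":0,"dy":0,"dz":0,"ax":0,"ay":0,"az":0}]' >/dev/null && python3 chk.py 0.19
```

```text
t 19.45 yh 59.09 Mz 0.069 F [1.8 3.6 3.5] w 0.0084 g 50.0
t 19.62 yh 56.1 Mz 0.013 F [1.5 4.3 3.6] w 0.0086 g 50.0
t 19.78 yh 53.72 Mz 0.022 F [1.7 4.2 3.1] w 0.0088 g 50.0
t 19.95 yh 51.3 Mz 0.126 F [2.1 4.2 3.3] w 0.0087 g 50.0
t 20.12 yh 48.89 Mz 0.007 F [2.4 5.  2.5] w 0.0085 g 50.0
t 20.28 yh 46.48 Mz -0.007 F [3.3 4.8 4.1] w 0.0085 g 50.0
```

```bash
cat > chk.py <<'E'
from h import *
import sys
from scipy.spatial.transform import Rotation as Ro
M=[];
for i in range(3):
    s=r.read_state();M.append(s['torque'][2])
    if i<2: r.camera('top')
m=Ro.from_quat(s['eef_rot']).as_matrix();mz=np.mean(M)
print('t',round(s['time'],2),'yh',round(np.degrees(np.arctan2(m[1,1],m[0,1])),2),'Mz',round(mz,3),np.round(M,2),'F',np.round(s['ft_force'],1),'w',round(s['width'],4))
sys.exit(int(mz>float(sys.argv[1])))
E
python3 -m crank '[{"claw":1,"dx":0,"dy":0.05,"dz":0,"ax":0,"ay":0,"az":0.4},{"claw":1,"dx":0,"dy":0,"dz":0,"ax":0,"ay":0,"az":0}]' >/dev/null; python3 chk.py 0.17 &&
python3 -m crank '[{"claw":1,"dx":0,"dy":0,"dz":0,"ax":0,"ay":0,"az":0.4},{"claw":1,"dx":0,"dy":0,"dz":0,"ax":0,"ay":0,"az":0}]' >/dev/null && python3 chk.py 0.17 &&
python3 -m crank '[{"claw":1,"dx":0,"dy":0,"dz":0,"ax":0,"ay":0,"az":0.4},{"claw":1,"dx":0,"dy":0,"dz":0,"ax":0,"ay":0,"az":0}]' >/dev/null && python3 chk.py 0.17 &&
python3 -m crank '[{"claw":1,"dx":0,"dy":0,"dz":0,"ax":0,"ay":0,"az":0.4},{"claw":1,"dx":0,"dy":0,"dz":0,"ax":0,"ay":0,"az":0}]' >/dev/null && python3 chk.py 0.17 &&
python3 -m crank '[{"claw":1,"dx":0,"dy":0,"dz":0,"ax":0,"ay":0,"az":0.4},{"claw":1,"dx":0,"dy":0,"dz":0,"ax":0,"ay":0,"az":0}]' >/dev/null && python3 chk.py 0.17
```

```text
t 20.55 yh 44.18 Mz 0.251 [0.27 0.23 0.25] F [-2.7  1.5  7.7] w 0.0085
```

```bash
python3 -m crank '[{"claw":1,"dx":0,"dy":0,"dz":0,"ax":0,"ay":0,"az":0.2},{"claw":1,"dx":0,"dy":0,"dz":0,"ax":0,"ay":0,"az":0},{"claw":1,"dx":0,"dy":0,"dz":0,"ax":0,"ay":0,"az":0}]' >/dev/null; python3 chk.py 0.17
```

```text
t 20.9 yh 43.0 Mz 0.347 [0.33 0.37 0.34] F [-2.5  1.5  7.1] w 0.0086
```

```bash
python3 -m crank '[{"claw":1,"dx":0,"dy":0,"dz":0,"ax":0,"ay":0,"az":0.05},{"claw":1,"dx":0,"dy":0,"dz":0,"ax":0,"ay":0,"az":0},{"claw":1,"dx":0,"dy":0,"dz":0,"ax":0,"ay":0,"az":0},{"claw":1,"dx":0,"dy":0,"dz":0,"ax":0,"ay":0,"az":0},{"claw":1,"dx":0,"dy":0,"dz":0,"ax":0,"ay":0,"az":0},{"claw":1,"dx":0,"dy":0,"dz":0,"ax":0,"ay":0,"az":0}]' >/dev/null; python3 chk.py 0.17
```

```text
t 21.5 yh 42.7 Mz 0.387 [0.36 0.39 0.41] F [-2.   1.5  7.8] w 0.0084
```

Nipped: the torque jumped to 0.35–0.39 N m and held. Now release the wing nut, go up and turn towards the spanner.

```bash
python3 -m crank '[{"claw":-0.2,"dx":0,"dy":0,"dz":0,"ax":0,"ay":0,"az":0},{"claw":-0.2,"dx":0,"dy":0,"dz":0,"ax":0,"ay":0,"az":0},{"claw":-0.2,"dx":0,"dy":0,"dz":0,"ax":0,"ay":0,"az":0},{"claw":-0.2,"dx":0,"dy":0,"dz":0,"ax":0,"ay":0,"az":0},{"claw":-0.2,"dx":0,"dy":0,"dz":-0.5,"ax":0,"ay":0,"az":0},{"claw":-0.2,"dx":0,"dy":0,"dz":-0.8,"ax":0,"ay":0,"az":0},{"claw":-0.2,"dx":0,"dy":0,"dz":-0.8,"ax":0,"ay":0,"az":0},{"claw":-0.2,"dx":0,"dy":0,"dz":-0.3,"ax":0,"ay":0,"az":0}]' 5; python3 -m crank '[{"claw":-0.2,"dx":0,"dy":0,"dz":0,"ax":0,"ay":0,"az":1},{"claw":-0.2,"dx":0,"dy":0,"dz":0,"ax":0,"ay":0,"az":1},{"claw":-0.2,"dx":0,"dy":0,"dz":0,"ax":0,"ay":0,"az":1},{"claw":-0.2,"dx":0,"dy":0,"dz":0,"ax":0,"ay":0,"az":1},{"claw":-0.2,"dx":0,"dy":0,"dz":0,"ax":0,"ay":0,"az":1},{"claw":-0.2,"dx":0,"dy":0,"dz":0,"ax":0,"ay":0,"az":1},{"claw":-0.2,"dx":0,"dy":0,"dz":0,"ax":0,"ay":0,"az":0}]' ; python3 goto.py .5024 .0901 .115 6.3
```

```text
time: 22.17
ee_pos: [0.5179, -0.0348, 0.2238]
eef_rot: [0.403, 0.915, 0.001, 0.001]
ft_force: [1.1, -0.4, -0.5]
width: 0.0498
grip_force: 0.0
time: 22.75
ee_pos: [0.5166, -0.0345, 0.2203]
eef_rot: [0.668, 0.744, -0.0, -0.0]
ft_force: [0.4, -0.7, -0.3]
width: 0.0524
grip_force: 0.0
t 22.75 pos [ 0.5166 -0.0345  0.2203] yhead 6.22 zaxis [-8.e-04 -2.e-04 -1.e+00] w 0.0524
rows d [ 4.18 -0.02  3.51]
az -0.01
F [ 0.39 -0.67 -0.33] M [-0.081  0.039 -0.038] j [-0.5   0.1   0.51  1.78 -0.05  1.27  0.14]
```

```bash
python3 -m crank '[{"claw":-0.2,"dx":0.5,"dy":0,"dz":0,"ax":0,"ay":0,"az":0},{"claw":-0.2,"dx":0.8,"dy":0,"dz":0,"ax":0,"ay":0,"az":0},{"claw":-0.2,"dx":0.8,"dy":0,"dz":0,"ax":0,"ay":0,"az":0},{"claw":-0.2,"dx":0.8,"dy":0,"dz":0,"ax":0,"ay":0,"az":0},{"claw":-0.2,"dx":0.8,"dy":0,"dz":0,"ax":0,"ay":0,"az":0},{"claw":-0.2,"dx":0.48,"dy":-0.02,"dz":0,"ax":0,"ay":0,"az":0},{"claw":-0.2,"dx":0,"dy":0,"dz":0,"ax":0,"ay":0,"az":0}]'; python3 -m crank '[{"claw":-0.2,"dx":0,"dy":0,"dz":0.6,"ax":0,"ay":0,"az":0},{"claw":-0.2,"dx":0,"dy":0,"dz":0.8,"ax":0,"ay":0,"az":0},{"claw":-0.2,"dx":0,"dy":0,"dz":0.8,"ax":0,"ay":0,"az":0},{"claw":-0.2,"dx":0,"dy":0,"dz":0.7,"ax":0,"ay":0,"az":0},{"claw":-0.2,"dx":0,"dy":0,"dz":0.4,"ax":0,"ay":0,"az":0},{"claw":-0.2,"dx":0,"dy":0,"dz":0.15,"ax":0,"ay":0,"az":0},{"claw":-0.2,"dx":0,"dy":0,"dz":0,"ax":0,"ay":0,"az":0}]'; python3 goto.py .5024 .0901 .112 6.3
```

```text
time: 23.33
ee_pos: [0.5013, 0.0937, 0.2204]
eef_rot: [0.663, 0.749, -0.0, -0.001]
ft_force: [0.2, 0.8, -0.8]
width: 0.0522
grip_force: 0.0
time: 23.92
ee_pos: [0.5016, 0.0892, 0.1164]
eef_rot: [0.666, 0.746, -0.001, -0.0]
ft_force: [-0.0, 0.0, -0.5]
width: 0.0524
grip_force: 0.0
t 23.92 pos [0.5016 0.0892 0.1164] yhead 6.55 zaxis [-0.0019 -0.0011 -1.    ] w 0.0524
rows d [0.03 0.03 0.15]
az 0.04
F [-0.03  0.01 -0.54] M [-0.139  0.003  0.021] j [-0.63  0.18  0.4   1.92 -0.08  1.05 -0.08]
```

Lower a touch and close with a light grip.

```bash
python3 -m crank '[{"claw":-0.2,"dx":0,"dy":0,"dz":0.14,"ax":0,"ay":0,"az":0},{"claw":1,"dx":0,"dy":0,"dz":0,"ax":0,"ay":0,"az":0},{"claw":1,"dx":0,"dy":0,"dz":0,"ax":0,"ay":0,"az":0},{"claw":1,"dx":0,"dy":0,"dz":0,"ax":0,"ay":0,"az":0},{"claw":1,"dx":0,"dy":0,"dz":0,"ax":0,"ay":0,"az":0},{"claw":1,"dx":0,"dy":0,"dz":0,"ax":0,"ay":0,"az":0},{"claw":1,"dx":0,"dy":0,"dz":0,"ax":0,"ay":0,"az":0}]' 4; python3 goto.py .5024 .0901 .112 6.3;python3 -m crank '[{"claw":1,"dx":0,"dy":0,"dz":0,"ax":0,"ay":0,"az":0},{"claw":1,"dx":0,"dy":0,"dz":0,"ax":0,"ay":0,"az":0}]' 4; python3 goto.py .5024 .0901 .112 6.3
```

```text
time: 24.5
ee_pos: [0.5024, 0.0903, 0.1135]
eef_rot: [0.666, 0.746, 0.0, 0.0]
ft_force: [1.4, 0.8, -0.1]
width: 0.0202
grip_force: 0.6
t 24.5 pos [0.5024 0.0903 0.1135] yhead 6.49 zaxis [ 6.e-04  4.e-04 -1.e+00] w 0.0202
rows d [-0.01 -0.    0.05]
az 0.03
F [ 1.38  0.83 -0.1 ] M [ 0.199 -0.174 -0.012] j [-0.63  0.19  0.4   1.92 -0.08  1.04 -0.08]
time: 24.67
ee_pos: [0.5023, 0.0903, 0.1135]
eef_rot: [0.666, 0.746, 0.0, 0.0]
ft_force: [0.3, 0.7, 1.7]
width: 0.0198
grip_force: 4.0
t 24.67 pos [0.5023 0.0903 0.1135] yhead 6.49 zaxis [ 4.e-04  3.e-04 -1.e+00] w 0.0198
rows d [-0.01  0.    0.05]
az 0.03
F [0.28 0.74 1.69] M [-0.019  0.002 -0.026] j [-0.63  0.19  0.4   1.92 -0.08  1.04 -0.08]
```

```bash
python3 -m crank '[{"claw":1,"dx":0.1,"dy":0,"dz":0,"ax":0,"ay":0,"az":0},{"claw":1,"dx":0,"dy":0,"dz":0,"ax":0,"ay":0,"az":0}]' 8; python3 goto.py .5024 .0901 .112 6.3|tail -1;  python3 -m crank '[{"claw":1,"dx":0.1,"dy":0,"dz":0,"ax":0,"ay":0,"az":0},{"claw":1,"dx":0,"dy":0,"dz":0,"ax":0,"ay":0,"az":0}]' 8; python3 goto.py .5024 .0901 .112 6.3|tail -1
```

```text
time: 24.83
ee_pos: [0.5022, 0.0912, 0.1134]
eef_rot: [0.667, 0.745, -0.001, 0.001]
ft_force: [1.2, -7.0, 2.6]
width: 0.02
grip_force: 8.0
F [ 1.24 -7.02  2.61] M [-1.642 -0.237 -0.077] j [-0.63  0.19  0.4   1.92 -0.08  1.04 -0.09]
time: 25.0
ee_pos: [0.502, 0.0938, 0.1133]
eef_rot: [0.667, 0.745, -0.001, 0.001]
ft_force: [1.9, -9.3, 2.1]
width: 0.0203
grip_force: 8.0
F [ 1.91 -9.33  2.08] M [-1.981 -0.206 -0.016] j [-0.63  0.19  0.39  1.92 -0.08  1.04 -0.09]
```

```bash
python3 -m crank '[{"claw":1,"dx":0.07,"dy":0,"dz":0,"ax":0,"ay":0,"az":0},{"claw":1,"dx":0,"dy":0,"dz":0,"ax":0,"ay":0,"az":0}]' 18; python3 goto.py .5024 .0901 .112 6.3|tail -1;  python3 -m crank '[{"claw":1,"dx":0.1,"dy":0,"dz":0,"ax":0,"ay":0,"az":0},{"claw":1,"dx":0,"dy":0,"dz":0,"ax":0,"ay":0,"az":0}]' 18; python3 goto.py .5024 .0901 .112 6.3|tail -1
```

```text
time: 25.17
ee_pos: [0.5017, 0.0957, 0.1133]
eef_rot: [0.667, 0.745, -0.001, 0.001]
ft_force: [1.5, -8.3, 1.6]
width: 0.0198
grip_force: 18.0
F [ 1.49 -8.34  1.62] M [-2.105 -0.291 -0.011] j [-0.64  0.19  0.39  1.92 -0.08  1.04 -0.1 ]
time: 25.33
ee_pos: [0.5014, 0.0988, 0.1133]
eef_rot: [0.667, 0.745, -0.001, 0.001]
ft_force: [1.8, -7.5, 2.1]
width: 0.0195
grip_force: 18.0
F [ 1.77 -7.5   2.07] M [-2.038 -0.26   0.02 ] j [-0.64  0.19  0.39  1.92 -0.08  1.04 -0.1 ]
```

```bash
python3 -m crank '[{"claw":1,"dx":0.12,"dy":0,"dz":0,"ax":0,"ay":0,"az":0},{"claw":1,"dx":0.12,"dy":0,"dz":0,"ax":0,"ay":0,"az":0},{"claw":1,"dx":0.12,"dy":0,"dz":0,"ax":0,"ay":0,"az":0}]' 18; python3 goto.py .5024 .0901 .112 6.3|tail -1;  python3 -m crank '[{"claw":1,"dx":0.12,"dy":0,"dz":0,"ax":0,"ay":0,"az":0},{"claw":1,"dx":0.12,"dy":0,"dz":0,"ax":0,"ay":0,"az":0},{"claw":1,"dx":0.12,"dy":0,"dz":0,"ax":0,"ay":0,"az":0}]' 18; python3 goto.py .5024 .0901 .112 6.3|tail -1
```

```text
time: 25.58
ee_pos: [0.4999, 0.1113, 0.1133]
eef_rot: [0.666, 0.746, -0.0, 0.0]
ft_force: [-0.1, -2.2, 1.1]
width: 0.0192
grip_force: 18.0
F [-0.13 -2.15  1.13] M [-0.57  -0.071 -0.01 ] j [-0.65  0.19  0.38  1.92 -0.08  1.04 -0.13]
time: 25.83
ee_pos: [0.4983, 0.1231, 0.1132]
eef_rot: [0.666, 0.746, -0.0, -0.0]
ft_force: [-0.7, -1.3, 1.0]
width: 0.0196
grip_force: 18.0
F [-0.69 -1.29  1.01] M [-0.515 -0.018 -0.048] j [-0.67  0.2   0.37  1.92 -0.08  1.05 -0.15]
```

```bash
python3 -m crank '[{"claw":1,"dx":0.13,"dy":0,"dz":0,"ax":0,"ay":0,"az":0},{"claw":1,"dx":0.13,"dy":0,"dz":0,"ax":0,"ay":0,"az":0},{"claw":1,"dx":0.13,"dy":0,"dz":0,"ax":0,"ay":0,"az":0},{"claw":1,"dx":0.13,"dy":0,"dz":0,"ax":0,"ay":0,"az":0},{"claw":1,"dx":0,"dy":0,"dz":0,"ax":0,"ay":0,"az":0}]' 30; python3 goto.py .5024 .0901 .112 6.3;  python3 -m crank '[{"claw":1,"dx":0,"dy":0,"dz":-0.15,"ax":0,"ay":0,"az":0},{"claw":1,"dx":0,"dy":0,"dz":-0.2,"ax":0,"ay":0,"az":0},{"claw":1,"dx":0,"dy":0,"dz":-0.15,"ax":0,"ay":0,"az":0},{"claw":1,"dx":0,"dy":0,"dz":0,"ax":0,"ay":0,"az":0}]' 30; python3 goto.py .5024 .0901 .112 6.3
```

```text
time: 26.25
ee_pos: [0.4964, 0.1395, 0.1132]
eef_rot: [0.666, 0.746, 0.0, -0.0]
ft_force: [0.3, 1.8, 0.6]
width: 0.0197
grip_force: 30.0
t 26.25 pos [0.4964 0.1395 0.1132] yhead 6.55 zaxis [-2.e-04  7.e-04 -1.e+00] w 0.0197
rows d [-1.66  0.01  0.04]
az 0.04
F [0.26 1.79 0.56] M [ 0.218  0.133 -0.023] j [-0.69  0.2   0.36  1.91 -0.08  1.05 -0.18]
time: 26.58
ee_pos: [0.4973, 0.1382, 0.1295]
eef_rot: [0.666, 0.746, 0.001, 0.0]
ft_force: [0.0, 0.5, -1.2]
width: 0.0196
grip_force: 30.0
t 26.58 pos [0.4973 0.1382 0.1295] yhead 6.46 zaxis [ 0.0015  0.001  -1.    ] w 0.0196
rows d [-1.61 -0.01  0.58]
az 0.03
F [ 0.    0.5  -1.17] M [ 0.011  0.057 -0.037] j [-0.69  0.18  0.36  1.89 -0.07  1.08 -0.18]
```

```bash
python3 -m crank '[{"claw":1,"dx":0.5,"dy":0,"dz":0,"ax":0,"ay":0,"az":0},{"claw":1,"dx":0.8,"dy":0,"dz":0,"ax":0,"ay":0,"az":0},{"claw":1,"dx":0.9,"dy":0,"dz":0,"ax":0,"ay":0,"az":0},{"claw":1,"dx":0.9,"dy":0,"dz":0,"ax":0,"ay":0,"az":0},{"claw":1,"dx":0.9,"dy":-0.2,"dz":0,"ax":0,"ay":0,"az":0},{"claw":1,"dx":0.8,"dy":-0.4,"dz":0,"ax":0,"ay":0,"az":0},{"claw":1,"dx":0.5,"dy":-0.2,"dz":0,"ax":0,"ay":0,"az":0},{"claw":1,"dx":0.2,"dy":0,"dz":0,"ax":0,"ay":0,"az":0}]' 30; python3 -m crank '[{"claw":1,"dx":0,"dy":0,"dz":0.6,"ax":0,"ay":0,"az":0},{"claw":1,"dx":0,"dy":0,"dz":0.8,"ax":0,"ay":0,"az":0},{"claw":1,"dx":0,"dy":0,"dz":0.8,"ax":0,"ay":0,"az":0},{"claw":1,"dx":0,"dy":0,"dz":0.7,"ax":0,"ay":0,"az":0},{"claw":1,"dx":0,"dy":0,"dz":0.4,"ax":0,"ay":0,"az":0},{"claw":1,"dx":0,"dy":0,"dz":0.15,"ax":0,"ay":0,"az":0},{"claw":1,"dx":0,"dy":0,"dz":0,"ax":0,"ay":0,"az":0}]'; python3 goto.py .4593 .3103 .0138
```

```text
time: 27.25
ee_pos: [0.4522, 0.3023, 0.1282]
eef_rot: [0.665, 0.747, 0.0, -0.001]
ft_force: [-1.0, 0.2, -2.3]
width: 0.0196
grip_force: 30.0
time: 27.83
ee_pos: [0.4543, 0.2986, 0.0242]
eef_rot: [0.666, 0.746, -0.001, 0.0]
ft_force: [0.1, 0.1, -1.7]
width: 0.0196
grip_force: 30.0
t 27.83 pos [0.4543 0.2986 0.0242] yhead 6.44 zaxis [-9.0e-04 -1.1e-03 -1.0e+00] w 0.0196
rows d [0.37 0.21 0.35]
F [ 0.1   0.13 -1.67] M [ 0.049  0.025 -0.011] j [-0.87  0.38  0.24  1.9  -0.11  0.88 -0.46]
```

```bash
python3 -m crank '[{"claw":1,"dx":0,"dy":0,"dz":0.2,"ax":0,"ay":0,"az":0},{"claw":1,"dx":0,"dy":0,"dz":0.1,"ax":0,"ay":0,"az":0},{"claw":1,"dx":0,"dy":0,"dz":0.04,"ax":0,"ay":0,"az":0},{"claw":1,"dx":0,"dy":0,"dz":0,"ax":0,"ay":0,"az":0}]' 30;  python3 -m crank '[{"claw":-0.2,"dx":0,"dy":0,"dz":0,"ax":0,"ay":0,"az":0},{"claw":-0.2,"dx":0,"dy":0,"dz":0,"ax":0,"ay":0,"az":0},{"claw":-0.2,"dx":0,"dy":0,"dz":0,"ax":0,"ay":0,"az":0},{"claw":-0.2,"dx":0,"dy":0,"dz":0,"ax":0,"ay":0,"az":0},{"claw":-0.2,"dx":0,"dy":0,"dz":-0.3,"ax":0,"ay":0,"az":0},{"claw":-0.2,"dx":0,"dy":0,"dz":-0.8,"ax":0,"ay":0,"az":0},{"claw":-0.2,"dx":0,"dy":0,"dz":-0.8,"ax":0,"ay":0,"az":0},{"claw":-0.2,"dx":0,"dy":0,"dz":-0.8,"ax":0,"ay":0,"az":0}]'; python3 -m crank '[{"claw":-0.2,"dx":0.9,"dy":0,"dz":-0.5,"ax":0,"ay":0,"az":0},{"claw":-0.2,"dx":0.9,"dy":0,"dz":-0.5,"ax":0,"ay":0,"az":0},{"claw":-0.2,"dx":0.9,"dy":0,"dz":-0.5,"ax":0,"ay":0,"az":0},{"claw":-0.2,"dx":0.9,"dy":0,"dz":-0.5,"ax":0,"ay":0,"az":0},{"claw":-0.2,"dx":0.9,"dy":0,"dz":0,"ax":0,"ay":0,"az":0},{"claw":-0.2,"dx":0.9,"dy":0,"dz":0,"ax":0,"ay":0,"az":0},{"claw":-0.2,"dx":0,"dy":0,"dz":0,"ax":0,"ay":0,"az":0}]'
python3 - <<'E'
from grab import *
I=np.zeros((600,800,3),'u1')
I[:330,:660]=cr(D['top'],235,195,110,55,6); I[330:600,:600]=0
cv2.imwrite('pics/end.png',np.hstack([cv2.resize(I[:330,:660],(500,250)),cr(D['side'],320,175,75,145,4)[:250*2+80] if 0 else cv2.resize(cr(D['side'],320,175,75,145,4),(129,250))]) if 0 else np.vstack([I[:330],np.zeros((0,800,3),'u1')]))
J=np.zeros((600,800,3),'u1');J[:250,:500]=cr(D['top'],235,195,100,50,5);J[:580,500:800]=cr(D['side'],320,175,75,145,4);cv2.imwrite('pics/end.png',J)
E
```

```text
time: 28.17
ee_pos: [0.4544, 0.2995, 0.0148]
eef_rot: [0.666, 0.746, 0.0, -0.0]
ft_force: [0.2, 0.2, -2.3]
width: 0.0197
grip_force: 30.0
time: 28.83
ee_pos: [0.4542, 0.2992, 0.0971]
eef_rot: [0.666, 0.746, -0.0, 0.0]
ft_force: [0.2, 1.2, -0.1]
width: 0.0517
grip_force: 0.0
time: 29.42
ee_pos: [0.433, 0.4661, 0.1562]
eef_rot: [0.664, 0.748, 0.001, -0.001]
ft_force: [-1.2, 0.1, -0.2]
width: 0.0523
grip_force: 0.0
```

View pics/end.png

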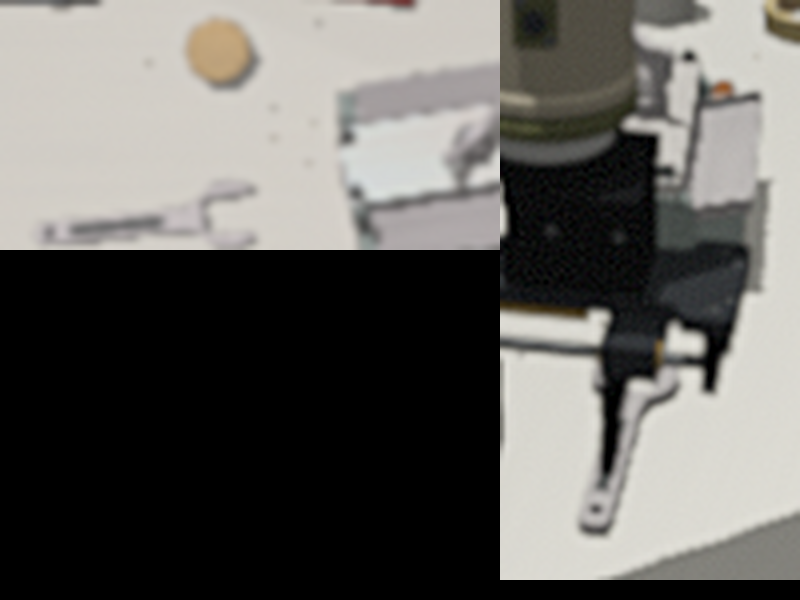

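The spanner lies flat on the table from (45,232) to (255,210) in the top crop, well clear of the machine. The wing nut is turned, and the portion cup is where it was. Handing in.

```bash
python3 -c "
from bench import r
print(r.close_job())"
```

```text
the job is handed in; nothing more can be done
None
```

I handed the job in at about 30 s of the 72 s allowed. The wing nut is nipped up firm at about 0.39 N m against the held adjusting nut, and the spanner is off and flat on the table, clear of the machine. The hand-in returned no verdict, so I can't confirm how it was judged.

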